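Scoop terminal knobs into a kit box and fit its cover board

TASK

Pack the circuit kit: with the red-handled scoop, scoop terminal knobs out of the blue tray and tip at least three of the four into the white kit box, never touching the knobs with the fingers. Set the scoop down flat on its bottom, on the table or in the tray, then lower the green board over the box's four posts until it lies flat on the rim, and leave the other parts on the table where they are.

Things in the scene. Friction and masses are not known exactly. Their poses are not given: they have to be found in the camera images.
- tray: fixed blue open parts tray, 181 long (x; +x runs mostly to the robot's left), inside width 70 (y). Origin on the table. Flat inner floor 3 above the table from x = -85 to +55; then a ramp climbing at 40 deg up to x = +90, 32 above the table. Side walls 24 high, but 52 from x = +28 on; far wall 52, rear wall (-x) 12.
- kitbox: fixed white square box, open above; inside 80 x 80, outside 86 x 86, rim 40 above the table, floor 4, on a 120 x 120 base. Origin under its centre, on the table. Outside its corners four brass posts, 6 thick, at x, y = +-50, pointed tips 56 above the table. The board rests on the rim (its underside at 40) with the posts through its holes.
- scoop_grip (a point): loose metal scoop, about 130 g, red bar handle (18 thick in y, 22 the other way) leaning back 25 deg from vertical, towards -x. +x out of the mouth, z up when it stands on its bottom. This point is in the middle of the bar, 67.8 above the scoop's underside; the bar goes on 25 up to a round cap and 55 down to the pan.
- scoop_lip (a point): middle of the scoop's front lip, at its underside, 93.2 ahead of scoop_grip in x; same axes. The pan reaches 67 back from here, 62 wide, floor 2 thick (1.4 at the lip), side walls 22 high from 6 behind the lip, back wall 26.
- board_grip (a point): loose green square cover board, 118 x 118 x 5, 140 g, lying flat on the table, four 11 mm through holes at x, y = +-50, black bar grip in the middle of its top (36 long in x, 14 thick in y, top 42 above the board's underside). This point is on the centre line, 21 above the underside, inside the bar.
- knob0_center (a point): loose red barrel-shaped terminal knob, 17 across, 18 long, 12 g; its centre. Starts standing on the tray floor, ahead of x = 0 of the tray; rolls if tipped over
- knob1_center (a point): loose black barrel-shaped terminal knob, 17 across, 18 long, 12 g; its centre. Starts standing on the tray floor, ahead of x = 0 of the tray; rolls if tipped over
- knob2_center (a point): loose black barrel-shaped terminal knob, 17 across, 18 long, 12 g; its centre. Starts standing on the tray floor, ahead of x = 0 of the tray; rolls if tipped over
- knob3_center (a point): loose red barrel-shaped terminal knob, 17 across, 18 long, 12 g; its centre. Starts standing on the tray floor, ahead of x = 0 of the tray; rolls if tipped over
- buzzer: bystander: black buzzer disc, 36 across, 15 tall; origin under its centre
- lampholder: bystander: small lamp in a white round holder, 44 across, 45 tall; origin under its centre
- batteries: bystander: black holder with two cells, 62 x 36 x 18; origin under its centre
- motor: bystander: small steel motor lying in a clip, 26 long, 24 tall; origin under its centre
- stripper: bystander: wire stripper with red handles lying flat, 165 long, 12 tall; origin under its centre
- tape: bystander: roll of black tape lying flat, 64 across, 18 tall; origin under its centre
Things that resemble listed ones, but are neither listed nor needed, are in the scene too. Of the things that look like the part that bears board_grip, the smaller one is meant.

How it is judged:
By the outcome, as a careful person would: the job done as asked, in the order asked, and still so for the second after the job is handed in, with the robot touching nothing.
It also fails if it takes over 72 s, if anything falls off the work surface, if the arm or the gripper's body presses on something with over 40 N, if the wrist force passes 120 N, or if a joint passes its speed limit or range.

ROBOT

A 6-joint arm with a two-finger parallel gripper is mounted at the origin on the work surface. World frame = base frame: x ahead of the robot, y to its left, z up, the work surface at z = 0. Lengths are in m, angles in rad, forces in N, time in s.
With the tool pointing down it reaches from about 0.35 to 0.975 m from the base axis. Payload 4.9 kg.
Tool frame: the origin (TCP) lies at the very end of the fingers, on their centre line; the grasp point (between the pads) lies 19 mm behind it (ctrl.grip_point_offset is the distance from the TCP to the grasp point, in m); z points along the fingers, y is the line along which they close (so a half turn about z gives the same grasp; the last joint's range is limited). The gripper opens to 85 mm and grips with 20 to 120 N. Pads are 22 mm wide; open, the fingers measure 114 mm over their backs; the gripper's body (76 mm by 85 mm) begins 54 mm behind the grasp point. The pads swing forward as they close: fully open they stand 13 mm farther back than shut.
Start: joints at [1.098, 0.053, 1.613, -0, 1.476, -0.119], TCP at [0.217, 0.586, 0.231] pointing down, gripper open.
Joint ranges: [-3.01, 3.01], [-1.01, 2.22], [0.06, 2.58], [-1.02, 4.17], [0.09, 2.62], [-3.14, 3.14]. Speed limits (rad/s): [2.57, 2.57, 3.14, 3.14, 3.14, 3.14].

INTERFACE

Orientations are given as a rotation vector (axis times angle).
In Python, from station import ctrl gives the robot as it stands.
- The arm moves only by the tool send_rows, never from a script. Its argument "rows" is a list of rows, each a list of 3 entries, a list of its own where there are three numbers: the finger opening in cm, from 0 to 8.54, then the shift along the tool's x, y, z in cm, then the turn about the tool's z in degrees. A call has 1 to 10 rows; each row shifts and turns the commanded pose from where the row before left it, along the tool's axes as they then stand; what a row does not reach is not made up. A row lasts 1/8 s, in which the tool goes at most 62.5 mm and 10.7 degrees, less where a joint would pass 70% of its speed; a pose out of reach is approached as far as the arm can. A call with a gripper value outside its range is refused whole. The fingers move at their own pace and stop on an object; "newtons" is the grip in N (left out, the last holds). Time passes only in rows, so rows that do not move let the fingers close. It gives the time, the measured TCP pose, the force, the opening and the grip force at its end, in the units of the state.
- ctrl.get_obs(): the state, without advancing time (a new reading comes with each control period).
- ctrl.get_image(name): name is "scene" or "top" or "wrist"; returns a dict with "frame" (420x560x3 uint8, red, green, blue), "range_z" (420x560 float32, m along the optical axis (not along the pixel's ray), 0 where there is no reading), "fx", "fy", "cx", "cy" (pixels), "cam_to_world" (4x4, takes a point from camera to world coordinates). Camera axes: x right, y down, z forward; pixel columns grow to the right and rows downward; lengths in m; the calibration is good to about 2 mm. A picture is of the moment at which its call begins.
- ctrl.finish_job(): hands the job in; it is judged then, once.
The state is a dict: "t": time; "q": joint angles; "dq": joint speeds; "effort": joint torques, N m; "tool_pos": TCP position; "tool_rot": TCP orientation; "contact_force": force on the tool from outside, world axes, zero at the start; "wrist_torque": the same for the moment, N m; "opening": finger opening in m; "grip_force": force on a finger pad.
Only numpy, scipy, OpenCV 4.12 (cv2) and the standard library are available. Lean on these libraries where they do the work, as an engineer would, in place of code of your own. Each camera call takes 0.05 s, during which the arm holds its last target. There are 200 camera calls.

## Working session

There is one attempt and no reset: what is moved stays moved. The work goes in short steps, Python scripts to look and compute and a tool call to move; the robot and the scene stay as the last step left them, time stands still between calls to the robot, and variables do not carry over. Pictures are saved under pics/ and viewed, at most 10 in all, crops included, and the job is handed in when it is done.

Besides the shell and the picture viewer there is one more tool, called after "Request:" as a command line: name --argument value ..., lists and objects as JSON in quotes. send_rows: Moves the arm, as the interface text tells. Its arguments: {"type":"object","properties":{"rows":{"type":"array","items":{"type":"array"}},"newtons":{"type":"number"}},"required":["rows"]}

```bash
ls; mkdir -p pics
python3 - <<'E'
from station import ctrl
import cv2,numpy as np
o=ctrl.get_obs(); print({k:np.round(v,3).tolist() for k,v in o.items()}, ctrl.grip_point_offset)
ims={}
for n in("scene","top"):
    im=ctrl.get_image(n); np.savez(f"{n}0.npz",**im)
    cv2.imwrite(f"pics/{n}0.png",cv2.resize(im["frame"][:,:,::-1],(800,600),interpolation=cv2.INTER_CUBIC))
    print(n,im["fx"],im["cx"],im["cy"],np.round(im["cam_to_world"],3).tolist())
E
```

```text
pics
{'t': 0.0, 'q': [1.098, 0.053, 1.614, 0.0, 1.476, -0.119], 'dq': [-0.001, -0.0, -0.002, -0.0, -0.002, -0.0], 'effort': [-0.002, -39.368, -37.017, -0.0, 0.007, 0.0], 'tool_pos': [0.216, 0.586, 0.23], 'tool_rot': [-0.553, -3.092, 0.003], 'contact_force': [-0.601, -1.164, 0.334], 'wrist_torque': [0.042, 0.052, -0.006], 'grip_force': 0.0, 'opening': 0.086} 0.0187
scene 529.7219898853632 285.89031957874226 210.61728971296426 [[0.119, 0.735, -0.667, 1.311], [0.993, -0.098, 0.069, -0.097], [-0.015, -0.671, -0.742, 1.008], [0.0, 0.0, 0.0, 1.0]]
top 477.5256011288105 275.33392642807996 212.63734807095707 [[0.023, -0.982, 0.186, 0.247], [-1.0, -0.021, 0.011, -0.01], [-0.007, -0.186, -0.982, 1.18], [0.0, 0.0, 0.0, 1.0]]
```

View pics/top0.png

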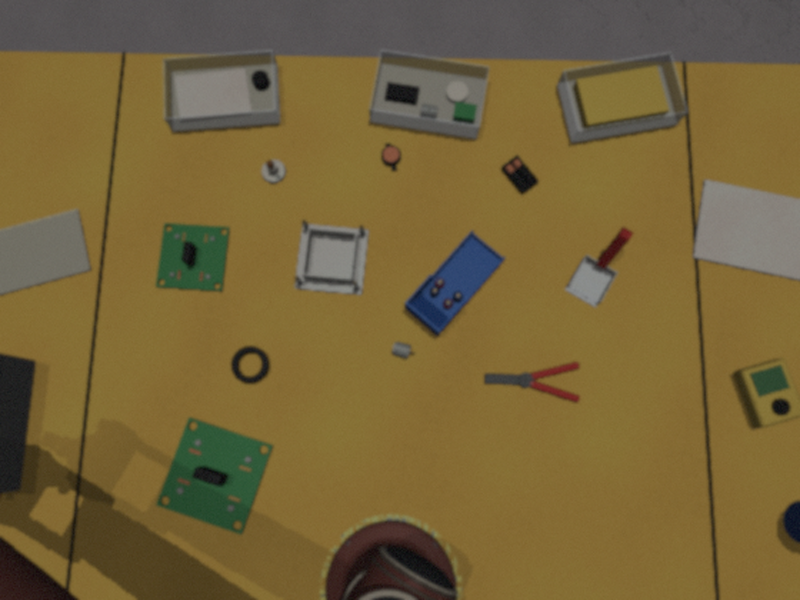

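View pics/scene0.png

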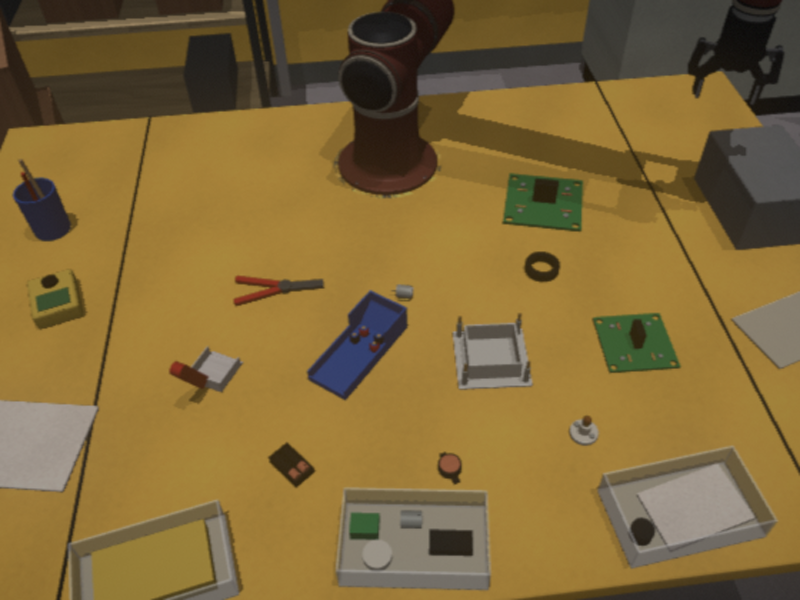

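Top view (800x600 px): scoop pan (590,282) with red handle (615,247), tray (455,283) with its ramp end at (432,312), kit box (333,258). There are two board candidates: the small one at (193,257) and the large one at (215,475). The smaller one fits the description. Next I measure these and make the confirming crop.

```bash
cat > h.py <<'E'
import numpy as np, cv2
from station import ctrl
def cloud(im):
    h,w=im["range_z"].shape; v,u=np.mgrid[:h,:w]; d=im["range_z"]
    p=np.stack([(u-im["cx"])/im["fx"]*d,(v-im["cy"])/im["fy"]*d,d],-1)
    T=np.array(im["cam_to_world"]); P=p@T[:3,:3].T+T[:3,3]; P[d==0]=np.nan
    return P
def cast(im,u,v,z):
    T=np.array(im["cam_to_world"]); r=T[:3,:3]@np.array([(u-im["cx"])/im["fx"],(v-im["cy"])/im["fy"],1]); c=T[:3,3]
    return c+r*(z-c[2])/r[2]
def rect(xy):
    (c,s,a)=cv2.minAreaRect((xy*1000).astype(np.float32)); return np.round(c,1),np.round(s,1),round(a,1)
def hsv(im): return cv2.cvtColor(im["frame"],cv2.COLOR_RGB2HSV)
def comps(m,amin=20):
    n,l,st,ce=cv2.connectedComponentsWithStats(m.astype(np.uint8)); return [(l==i,st[i],ce[i]) for i in range(1,n) if st[i][4]>=amin]
E
python3 - <<'E'
from h import *
for n in("top","scene"):
    im=dict(np.load(n+"0.npz")); P=cloud(im); H=hsv(im); h,s,v=H[...,0],H[...,1],H[...,2]
    print(n)
    for name,m in (("green",(h>45)&(h<90)&(s>90)),("blue",(h>100)&(h<130)&(s>120)),("red",((h<8)|(h>172))&(s>140)&(v>60)),("white",(s<70)&(v>95)),):
        for c,st,ce in comps(m,25):
            Q=P[c]; Q=Q[~np.isnan(Q[:,0])]
            if len(Q)<15 or Q[:,0].mean()<0.1 or Q[:,0].mean()>.85 or abs(Q[:,1].mean())>.6: continue
            print(name,ce.round(),st[4],"ctr",(Q.mean(0)*1000).round(),"zrange",(np.percentile(Q[:,2],[2,50,98])*1000).round(),rect(Q[:,:2]))
im=dict(np.load("top0.npz"));f=im["frame"][:,:,::-1]
a=cv2.resize(f[145:215,100:170],(400,400)); b=cv2.resize(f[150:240,275:365],(400,400),interpolation=cv2.INTER_CUBIC)
cv2.imwrite("pics/crop1.png",np.hstack([a,b]))
E
```

```text
top
green [325.  78.] 145 ctr [ 825. -117.   23.] zrange [15. 24. 28.] (array([ 827. , -117.8]), array([33.8, 30.3]), 78.5)
green [135. 180.] 1611 ctr [548. 363.   4.] zrange [-1.  4. 14.] (array([548.4, 364.4]), array([116.5, 115.9]), 87.3)
green [150. 333.] 3353 ctr [171. 296.   6.] zrange [ 1.  6. 12.] (array([172.1, 297.4]), array([150.7, 149.3]), 73.2)
blue [318. 198.] 1793 ctr [ 510. -102.    8.] zrange [-2.  3. 52.] (array([ 508.2, -102.2]), array([ 73. , 180.9]), 50.7)
red [430. 173.] 181 ctr [ 562. -365.   72.] zrange [ 27.  76. 102.] (array([ 563.3, -364.9]), array([15.6, 46.8]), 56.0)
red [388. 267.] 260 ctr [ 340. -274.   11.] zrange [ 6. 11. 16.] (array([ 341.1, -273.6]), array([78. , 63.4]), 89.2)
white [399.  75.] 312 ctr [ 837. -310.   26.] zrange [-0. 27. 52.] (array([ 840.7, -315.3]), array([120.5,  31.3]), 7.4)
white [192. 120.] 145 ctr [709. 227.   9.] zrange [ 3.  8. 27.] (array([710.5, 228. ]), array([39.1, 41. ]), 31.2)
white [234. 160.] 139 ctr [600. 112.  18.] zrange [-2.  6. 42.] (array([599.9, 113.7]), array([93.1, 23.4]), 82.6)
white [233. 183.] 1557 ctr [
[... 810 characters left out ...]
d [180. 202.] 178 ctr [ 346. -273.   12.] zrange [ 8. 12. 16.] (array([ 348.6, -273. ]), array([77.5, 63.6]), 86.2)
red [123. 257.] 48 ctr [ 582. -376.  101.] zrange [ 97. 101. 104.] (array([ 582. , -375.9]), array([15.8, 17.2]), 75.3)
white [283. 202.] 64 ctr [395. -10.  22.] zrange [15. 22. 29.] (array([393.1,  -9.9]), array([26.8, 18.7]), 67.4)
white [343. 250.] 1429 ctr [556. 114.  11.] zrange [ 1.  6. 43.] (array([552.7, 116.7]), array([119.3, 124. ]), 85.7)
white [152. 256.] 365 ctr [ 512. -339.    6.] zrange [ 0.  4. 26.] (array([ 518., -339.]), array([64.4, 71.2]), 57.4)
white [408. 303.] 215 ctr [719. 227.  13.] zrange [ 5. 11. 30.] (array([715.8, 228.3]), array([40.6, 39.4]), 63.8)
```

View pics/crop1.png

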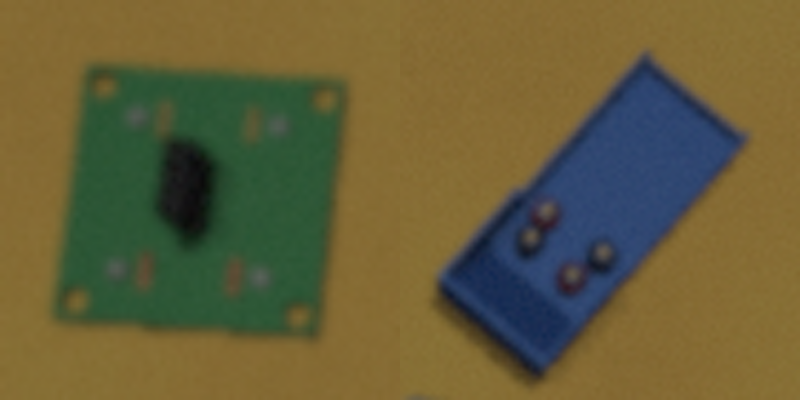

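The crop shows two boards by size: the small green one measures 117 mm and the other 150 mm, so the small one at (193,257) is confirmed with its black bar running along world x. The knobs sit in front of the tray's ramp. Moving over the scoop now.

Request:
send_rows --rows '[[8.5,[-3.14,-3.86,0],0],[8.5,[-3.14,-3.86,0],0],[8.5,[-3.14,-3.86,0],0],[8.5,[-3.14,-3.86,0],0],[8.5,[-3.14,-3.86,0],0],[8.5,[-3.14,-3.86,0],0],[8.5,[-3.14,-3.86,0],0],[8.5,[-3.14,-3.86,0],0],[8.5,[-3.14,-3.86,0],0],[8.5,[-3.14,-3.86,0],0]]'

```text
t: 1.35
tool_pos: [0.3773, 0.1139, 0.231]
tool_rot: [0.553, 3.093, 0.0]
contact_force: [1.1, 0.5, 0.0]
opening: 0.085
grip_force: 0.0
```

Request:
send_rows --rows '[[8.5,[-3.14,-3.86,0],0],[8.5,[-3.14,-3.86,0],0],[8.5,[-3.14,-3.86,0],0],[8.5,[-3.14,-3.86,0],0],[8.5,[-3.14,-3.86,0],0],[8.5,[-3.14,-3.86,0],0],[8.5,[-3.14,-3.86,0],0],[8.5,[-3.14,-3.86,0],0],[8.5,[-3.14,-3.86,0],5.9],[8.5,[-3.14,-3.86,0],5.9]]'

```text
t: 2.6
tool_pos: [0.5335, -0.3582, 0.2305]
tool_rot: [-0.872, -3.017, -0.001]
contact_force: [-0.6, 0.8, 0.5]
opening: 0.0847
grip_force: 0.0
```

```bash
cat >> h.py <<'E'
from scipy.spatial.transform import Rotation as R
def pose():
    o=ctrl.get_obs(); M=R.from_rotvec(o["tool_rot"]).as_matrix(); return o,M,np.array(o["tool_pos"])*1000,np.degrees(np.arctan2(M[1,0],M[0,0]))
def delta(x,y,z,yaw):
    "tool-frame shift (cm, current axes) and turn (deg) to TCP x,y,z (mm) with tool x at yaw"
    o,M,p,a=pose(); d=M.T@(np.array([x,y,z])-p)/10; print("at",p.round(1),round(a,1),"shift cm",d.round(2),"turn",round((a-yaw+180)%360-180,1),"t",round(o["t"],2),"F",np.round(o["contact_force"],1),"open",round(o["opening"]*1000,1),"grip",round(o["grip_force"]))
E
python3 - <<'E'
from h import *
im=ctrl.get_image("wrist"); np.savez("w1.npz",**im)
cv2.imwrite("pics/w1.png",cv2.resize(im["frame"][:,:,::-1],(560,420)))
print(np.round(im["cam_to_world"],3).tolist())
P=cloud(im); H=hsv(im); h,s,v=H[...,0],H[...,1],H[...,2]
for name,m in (("red",((h<8)|(h>172))&(s>140)&(v>50)),("white",(s<70)&(v>80))):
    for c,st,ce in comps(m,150):
        Q=P[c]; Q=Q[~np.isnan(Q[:,0])]
        if len(Q)<50: continue
        print(name,ce.round(),st,(Q.mean(0)*1000).round(),(np.percentile(Q[:,2],[2,50,98])*1000).round(),rect(Q[:,:2]))
delta(567.6,-370.6,49,148)
E
```

```text
[[0.534, 0.806, 0.257, 0.468], [0.846, -0.508, -0.163, -0.317], [-0.0, 0.304, -0.953, 0.373], [0.0, 0.0, 0.0, 1.0]]
white [290. 163.] [ 262  130   55   62 2199] [ 523. -342.    4.] [ 0.  2. 26.] (array([ 521.9, -342.7]), array([64.2, 72.9]), 60.2)
white [549. 253.] [533 243  27  20 266] [ 788. -128.   18.] [ 6. 17. 32.] (array([ 788.4, -125.1]), array([33. ,  2.8]), 81.6)
white [545. 294.] [532 259  28  64 479] [ 846. -150.   16.] [ 3. 13. 37.] (array([ 848. , -149.9]), array([  2.9, 110.6]), 81.0)
white [202. 332.] [ 175  269   59   99 2625] [ 659. -571.    8.] [5. 6. 8.] (array([ 595.2, -505.9]), array([ 82.9, 313.9]), 47.8)
white [103. 309.] [  54  274  114   62 2408] [ 556. -661.    9.] [4. 6. 8.] (array([ 540. , -563.9]), array([ 64.5, 346.7]), 6.8)
white [361. 349.] [333 330  52  40 496] [ 798. -397.   13.] [ 4. 13. 21.] (array([ 799. , -400.4]), array([ 3.5, 89.7]), 11.1)
at [ 533.4 -363.6  229.8] 147.4 shift cm [-3.24  1.31 18.08] turn -0.6 t 2.65 F [-3.4 -2.6  0.9] open 85.1 grip 0
```

View pics/w1.png

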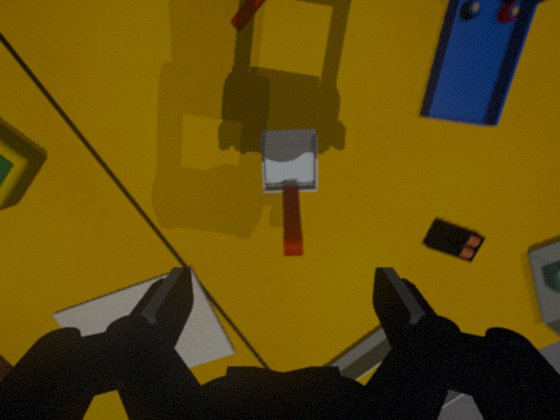

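The wrist view shows the scoop square to the camera: lip at about (289,130), pan back at (290,190), red bar from (290,185) to its cap at (293,247). One ray-cast check before grasping.

Run:
```python
from h import *
im=dict(np.load("w1.npz")); H=hsv(im); P=cloud(im)
h,s,v=H[...,0],H[...,1],H[...,2]
m=((h<8)|(h>172))&(s>120)&(v>30); m[:170]=0; m[265:]=0; m[:,:270]=0; m[:,315:]=0
ys,xs=np.nonzero(m); print(len(ys),ys.min(),ys.max())
for y in (195,205,215,225,235,245,250):
    x=xs[ys==y]
    if len(x): c=x.mean(); q=P[y,int(c)]*1000; print(y,c,len(x),q.round(1),'x along:', (q[:2]@np.array([np.cos(np.radians(147.4)),np.sin(np.radians(147.4))])).round(1),'lat',(q[:2]@np.array([-np.sin(np.radians(147.4)),np.cos(np.radians(147.4))])).round(1))
for u,vv,z in((289,130,0),(262,132,20),(317,131,20)):
    q=cast(im,u,vv,z/1000)*1000; print(u,vv,q.round(1), (q[:2]@np.array([np.cos(np.radians(147.4)),np.sin(np.radians(147.4))])).round(1),'lat',(q[:2]@np.array([-np.sin(np.radians(147.4)),np.cos(np.radians(147.4))])).round(1))
```

```text
94 186 253
195 290.0 1 [ 548.2 -358.3   39.6] x along: -654.9 lat 6.5
205 294.0 1 [ 556.6 -358.9   52.9] x along: -662.3 lat 2.4
245 291.6666666666667 3 [ 575.6 -375.8  100.4] x along: -687.4 lat 6.5
250 295.2 5 [ 581.6 -375.1  101.5] x along: -692.1 lat 2.7
289 130 [ 491.2 -323.2    0. ] -587.9 lat 7.6
262 132 [ 476. -349.   20.] -589.0 lat 37.6
317 131 [ 507.2 -297.5   20. ] -587.6 lat -22.6
```

Request:
send_rows --rows '[[6,[-3.6,1.36,0],0],[5,[0,0,4.5],0],[5,[0,0,4.5],0],[5,[0,0,4.5],0],[5,[0,0,3.0],0],[5,[0,0,1.6],0],[1,[0,0,0],0],[1,[0,0,0],0],[1,[0,0,0],0],[1,[0,0,0],0]]' --newtons 110

```text
t: 3.9
tool_pos: [0.5719, -0.3651, 0.052]
tool_rot: [0.867, 3.017, -0.002]
contact_force: [1.3, -1.0, 1.2]
opening: 0.0165
grip_force: 107.4
```

Request:
send_rows --rows '[[1,[0,0,0],0],[1,[0,0,-1],0],[1,[0,0,-2],0],[1,[0,0,-3],0],[1,[0,0,-3],0],[1,[0,0,0],0]]'

```text
t: 4.65
tool_pos: [0.5729, -0.366, 0.1452]
tool_rot: [0.866, 3.012, -0.005]
contact_force: [0.5, -0.6, -1.0]
opening: 0.0166
grip_force: 107.2
```

Run:
```python
from h import *
delta(512,-103,100,140.7)
im=ctrl.get_image("wrist"); np.savez("w2.npz",**im); sc=ctrl.get_image("scene"); np.savez("s2.npz",**sc)
f=im["frame"][:,:,::-1]; g=cv2.resize(sc["frame"][200:310,80:290][:,:,::-1],(800,419))
cv2.imwrite("pics/w2.png",f); 
T=np.array(im["cam_to_world"]); print(T.round(3).tolist())
cv2.imwrite("pics/c2.png",np.hstack([cv2.resize(f,(400,300)),cv2.resize(sc["frame"][190:310,80:240][:,:,::-1],(400,300))]))
```

```text
at [ 572.9 -366.   145.2] 147.9 shift cm [19.16 19.06  4.35] turn 7.2 t 4.65 F [ 0.5 -0.6 -1. ] open 16.6 grip 107
[[0.531, 0.805, 0.264, 0.506], [0.847, -0.504, -0.167, -0.324], [-0.001, 0.313, -0.95, 0.287], [0.0, 0.0, 0.0, 1.0]]
```

View pics/c2.png

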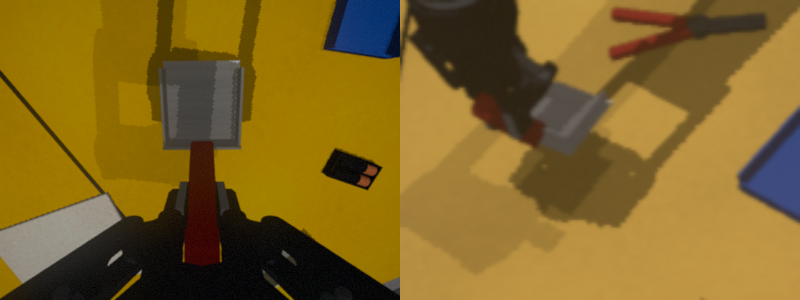

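Grip is held and the pan looks level (scoop in the wrist crop: lip (202,61), bar (202,200)). Moving above the tray for a relative look.

Request:
send_rows --rows '[[1,[1.73,3.54,0],1.2],[1,[1.73,3.54,0],1.2],[1,[1.73,3.54,0],1.2],[1,[1.73,3.54,0],1.2],[1,[1.73,3.54,0],1.2],[1,[0,0,0],1.2],[1,[0,0,0],0]]'

```text
t: 5.62
tool_pos: [0.599, -0.1696, 0.1387]
tool_rot: [-1.054, -2.957, 0.001]
contact_force: [0.2, -0.8, -0.5]
opening: 0.0169
grip_force: 107.5
```

Run:
```python
from h import *
im=ctrl.get_image("wrist"); np.savez("w3.npz",**im)
cv2.imwrite("pics/w3.png",im["frame"][:,:,::-1])
o,M,p,a=pose(); print(p.round(1),a.round(1))
P=cloud(im)*1000; H=hsv(im); h,s,v=H[...,0],H[...,1],H[...,2]
L=(P-p)@M   # tool frame
# pan floor: white-ish in tool frame window
m=(s<90)&(L[...,0]>35)&(L[...,0]<90)&(abs(L[...,1])<24)&(L[...,2]>0)&(L[...,2]<70)
Q=L[m]; c=Q.mean(0); n=np.linalg.svd(Q-c,full_matrices=False)[2][2]; n*=np.sign(n[2]); print("floor pts",len(Q),c.round(1),"normal",n.round(3))
m=(s<90)&(L[...,0]>0)&(L[...,0]<120)&(abs(L[...,1])<45)&(L[...,2]>10)&(L[...,2]<70)
print("pan rect tool", rect(L[m][:,:2]/1000), (np.percentile(L[m],[1,99],axis=0)).round(1))
mb=(h>100)&(h<130)&(s>120)&(P[...,2]<56)
c=max(comps(mb,200),key=lambda c:c[1][4]); Q=P[c[0]&~np.isnan(P[...,0])]; print("tray",rect(Q[:,:2]/1000),Q[:,2].min(),Q[:,2].max())
```

```text
[ 599.1 -170.2  139.1] 140.7
floor pts 7543 [63.8  0.  50.4] normal [-0.006  0.     1.   ]
pan rect tool (array([57.7, -0.4]), array([62.2, 67. ]), 89.6) [[ 25.5 -30.6  26.5]
 [ 90.4  29.9  52. ]]
tray (array([498.4, -92.2]), array([73.2, 61.9]), 51.0) 0.29601748722540844 26.594813417239294
```

View pics/w3.png

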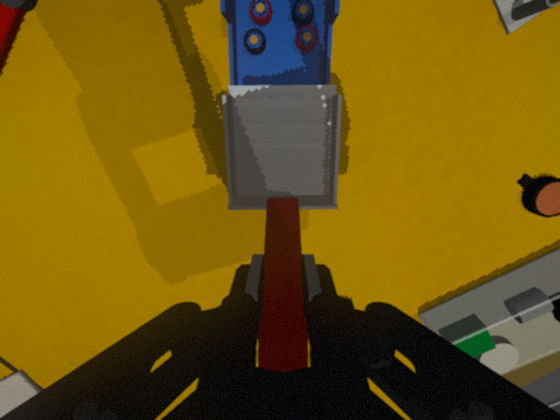

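The wrist view shows the level pan (lip row 86, columns 229–338), with the tray beyond it and the knobs at (261,10), (303,10), (255,40) and (307,38). Next I compute the tray's lateral offset and the knobs in the tool frame.

Run:
```python
from h import *
im=dict(np.load("w3.npz")); P=cloud(im)*1000; H=hsv(im); h,s,v=H[...,0],H[...,1],H[...,2]
o,M,p,a=pose(); L=(P-p)@M
blue=(h>100)&(h<130)&(s>120)&(v>25)
for r in (25,35,45,55,65,75):
    x=np.nonzero(blue[r,200:360])[0]+200
    for u in(x.min(),x.max()):
        q=(cast(im,u,r,.024)*1000-p)@M; print(r,u,"at z24 tool",q.round(1),end=" ")
    print()
for u,r in((261,10),(303,10),(255,40),(307,38)):
    q=cast(im,u,r,.021)*1000; d=np.array([-.774,.633]); e=np.array([-.633,-.774]); w=q[:2]-[512.4,-103.6]
    print("knob",((q-p)@M).round(1),q.round(1),"tray xy",(w@d).round(1),(w@e).round(1))
q=np.array([0,0]);d=np.array([-.774,.633]); w=p[:2]-[512.4,-103.6]; print("TCP tray", w@d, w@np.array([-.633,-.774]))
# top view of tray: rear edge & far edge along d with yaw
t=dict(np.load("top0.npz"))
```

```text
25 229 at z24 tool [135.8 -38.9 115.4] 25 331 at z24 tool [135.8  35.  115.3] 
35 229 at z24 tool [129.4 -39.3 115.3] 35 330 at z24 tool [129.4  34.6 115.3] 
45 229 at z24 tool [122.8 -39.6 115.3] 45 330 at z24 tool [122.8  34.9 115.3] 
55 230 at z24 tool [116.1 -39.2 115.3] 55 329 at z24 tool [116.1  34.5 115.3] 
65 230 at z24 tool [109.3 -39.5 115.3] 65 328 at z24 tool [109.3  34.  115.2] 
75 231 at z24 tool [102.3 -39.1 115.3] 75 328 at z24 tool [102.4  34.3 115.2] 
knob [146.1 -15.7 118.3] [475.9 -89.7  21. ] tray xy 37.1 12.4
knob [146.1  14.7 118.3] [495.1 -66.2  21. ] tray xy 37.1 -18.0
knob [126.7 -20.6 118.3] [ 487.8 -105.8   21. ] tray xy 17.6 17.3
knob [128.   18.  118.3] [511.2 -75.1  21. ] tray xy 18.9 -21.3
TCP tray -109.24330219835332 -3.3746896673830094
```

Request:
send_rows --rows '[[1,[1.1,-0.2,0],0],[1,[0,0,2.5],0],[1,[0,0,2.5],0],[1,[0,0,2.0],0],[1,[0,0,1.0],0],[1,[0,0,0.2],0],[1,[0,0,0],0],[1,[0,0,0],0]]' --newtons 120

```text
t: 6.68
tool_pos: [0.5908, -0.1646, 0.0595]
tool_rot: [1.055, 2.957, -0.0]
contact_force: [1.4, 0.2, -1.3]
opening: 0.0164
grip_force: 117.0
```

Request:
send_rows --rows '[[1,[0,0,0.1],0],[1,[0,0,0.05],0],[1,[0,0,0],0]]'

```text
t: 7.05
tool_pos: [0.59, -0.1643, 0.0568]
tool_rot: [-1.056, -2.959, 0.0]
contact_force: [-0.1, 0.1, -0.7]
opening: 0.0164
grip_force: 117.0
```

Request:
send_rows --rows '[[1,[0,0,0.1],0],[1,[0,0,0],0]]'

```text
t: 7.3
tool_pos: [0.5899, -0.1642, 0.0556]
tool_rot: [-1.056, -2.959, -0.0]
contact_force: [0.3, 1.1, -0.8]
opening: 0.0168
grip_force: 117.0
```

Request:
send_rows --rows '[[1,[0,0,0.1],0],[1,[0,0,0],0]]'

```text
t: 7.55
tool_pos: [0.5901, -0.1643, 0.0549]
tool_rot: [1.056, 2.959, -0.0]
contact_force: [-0.4, -0.1, -0.0]
opening: 0.0165
grip_force: 117.4
```

Request:
send_rows --rows '[[1,[0,0,0.1],0],[1,[0,0,0],0]]'

```text
t: 7.8
tool_pos: [0.5904, -0.1645, 0.0548]
tool_rot: [1.056, 2.959, -0.0]
contact_force: [-1.5, -0.5, 5.0]
opening: 0.0165
grip_force: 117.8
```

Request:
send_rows --rows '[[1,[0.5,0.1,0],0],[1,[1.4,0,0],0],[1,[1.4,0,0],0],[1,[1.4,0,0],0],[1,[1.0,0,0],0],[1,[0,0,0],0]]'

```text
t: 8.55
tool_pos: [0.5462, -0.1267, 0.0548]
tool_rot: [1.054, 2.958, 0.0]
contact_force: [0.4, -0.5, 7.4]
opening: 0.0167
grip_force: 117.8
```

Run:
```python
from h import *
delta(512,-103,55,140.7)
im=ctrl.get_image("wrist"); np.savez("w4.npz",**im)
o,M,p,a=pose(); 
for v in(86,60): print(v,((cast(im,283,v,.005)*1000-p)@M).round(1))
sc=ctrl.get_image("scene")
cv2.imwrite("pics/w4.png",np.hstack([cv2.resize(im["frame"][0:220,180:400][:,:,::-1],(400,400)),cv2.resize(sc["frame"][190:290,200:300][:,:,::-1],(400,400),interpolation=cv2.INTER_CUBIC)]))
```

```text
at [ 546.2 -126.7   54.8] 140.8 shift cm [ 4.15 -0.33 -0.02] turn 0.1 t 8.55 F [ 0.4 -0.5  7.4] open 16.7 grip 118
86 [89.9 -0.  49.8]
60 [103.4  -0.   49.8]
```

View pics/w4.png

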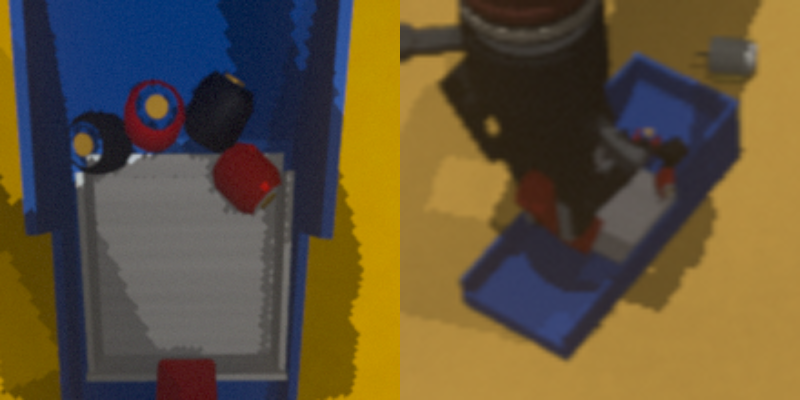

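The crop shows the lip (row 155) just short of the ramp, with one red knob already on the pan at (248,180) and the other three against the ramp foot at (98,143), (155,115) and (220,112). Next I push on and up the ramp.

Request:
send_rows --rows '[[1,[0.5,0,0],0],[1,[0.8,0,-0.6],0],[1,[0.8,0,-0.67],0]]'

```text
t: 9.02
tool_pos: [0.531, -0.1145, 0.0672]
tool_rot: [1.055, 2.954, -0.001]
contact_force: [3.8, -3.1, 2.0]
opening: 0.0166
grip_force: 117.3
```

Request:
send_rows --rows '[[1,[0.8,0,-0.67],0],[1,[0.6,0,-0.5],0],[1,[0,0,0],0]]'

```text
t: 9.4
tool_pos: [0.5198, -0.1052, 0.0792]
tool_rot: [1.055, 2.956, -0.0]
contact_force: [3.1, -3.8, 4.8]
opening: 0.0163
grip_force: 117.6
```

```bash
cat >> h.py <<'E'
def pan(name):
    im=ctrl.get_image("wrist"); np.savez(name+".npz",**im); delta(512,-103,55,140.7)
    o,M,p,a=pose(); P=cloud(im)*1000; H=hsv(im); h,s,v=H[...,0],H[...,1],H[...,2]; L=(P-p)@M
    m=(s<90)&(L[...,0]>32)&(L[...,0]<90)&(abs(L[...,1])<26)&(L[...,2]>20)&(L[...,2]<70); Q=L[m]
    if len(Q)>100:
        for _ in range(4):
            c=np.median(Q,0); A=np.c_[Q[:,:2],np.ones(len(Q))]; k=np.linalg.lstsq(A,Q[:,2],rcond=None)[0]; r=Q[:,2]-A@k; Q=Q[abs(r)<max(1.5,np.std(r))]
        print("pan pitch deg (+ = lip up)",np.degrees(np.arctan(-k[0])).round(1),"z at x=60:",(k[0]*60+k[2]).round(1),len(Q))
    return im
E
python3 - <<'E'
from h import *
im=pan("w5")
cv2.imwrite("pics/w5.png",cv2.resize(im["frame"][0:220,180:400][:,:,::-1],(440,440)))
E
```

```text
at [ 519.8 -105.3   79. ] 140.7 shift cm [ 0.75 -0.32  2.4 ] turn 0.0 t 9.45 F [ 2.8 -3.3  5.9] open 16.3 grip 118
pan pitch deg (+ = lip up) 0.3 z at x=60: 49.6 4964
```

View pics/w5.png

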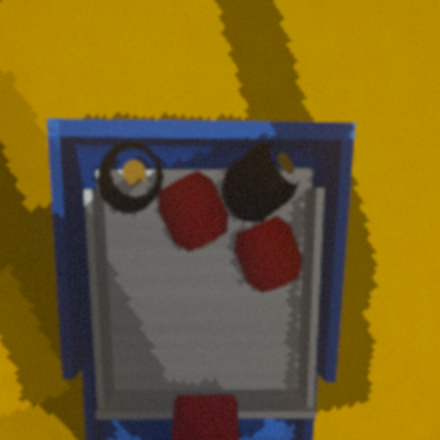

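The crop shows all four knobs at the mouth of the pan: reds at (193,210) and (268,253), blacks at (130,177) and (258,182). The blacks still straddle the lip at row 170. I push the last few millimetres to the far wall and measure numerically.

Request:
send_rows --rows '[[1,[0.3,0,-0.25],0],[1,[0.3,0,-0.25],0],[1,[0.2,0,-0.15],0],[1,[0,0,0],0]]'

```text
t: 9.95
tool_pos: [0.5147, -0.1014, 0.085]
tool_rot: [1.054, 2.953, -0.002]
contact_force: [6.4, -5.2, -0.4]
opening: 0.0167
grip_force: 116.9
```

```bash
cat >> h.py <<'E'
def knobs(im):
    o,M,p,a=pose(); P=cloud(im)*1000; L=(P-p)@M; f=im["frame"]
    H=hsv(im); h,s,v=H[...,0],H[...,1],H[...,2]
    box=(L[...,0]>26)&(L[...,0]<125)&(abs(L[...,1])<29)&(L[...,2]<44)&(L[...,2]>20)
    for nm,m in(("red",((h<10)|(h>170))&(s>110)),("black",(v<55)&~(((h<10)|(h>170))&(s>110))&~((h>95)&(h<135)&(s>130)))):
        m=cv2.morphologyEx((box&m).astype(np.uint8),cv2.MORPH_OPEN,np.ones((3,3)))
        for c,st,ce in comps(m,60):
            Q=L[c]; print(nm,ce.round(),st[4],"tool mean",Q.mean(0).round(1),"x",np.percentile(Q[:,0],[3,97]).round(),"y",np.percentile(Q[:,1],[3,97]).round(),"ztop",np.percentile(Q[:,2],5).round(1))
E
python3 - <<'E'
from h import *
im=pan("w6"); knobs(im)
E
```

```text
at [ 514.7 -101.4   85. ] 140.7 shift cm [ 0.13 -0.3   3.  ] turn 0.0 t 10.0 F [ 6.8 -6.4 -0.6] open 16.3 grip 117
pan pitch deg (+ = lip up) -0.2 z at x=60: 50.3 4818
red [277. 113.] 907 tool mean [75.2 -3.2 35.1] x [67. 83.] y [-11.   5.] ztop 32.7
red [314. 138.] 846 tool mean [62.3 17.3 35.3] x [54. 70.] y [ 9. 25.] ztop 33.0
red [282. 203.] 307 tool mean [27.9 -0.4 24.4] x [26. 30.] y [-8.  8.] ztop 20.7
black [250. 100.] 269 tool mean [ 81.8 -17.7  35. ] x [74. 90.] y [-25. -13.] ztop 32.9
black [308. 103.] 908 tool mean [80.3 13.5 34.8] x [72. 89.] y [ 5. 21.] ztop 32.0
```

Request:
send_rows --rows '[[1,[0,0,0],0],[1,[-0.3,0,0.5],0],[1,[-0.3,0,0.5],0],[1,[0,0,0],0]]' --newtons 40

```text
t: 10.5
tool_pos: [0.5206, -0.1052, 0.0777]
tool_rot: [1.054, 2.953, -0.0]
contact_force: [4.4, -5.0, 11.9]
opening: 0.0163
grip_force: 118.7
```

Run:
```python
from h import *
im=pan("w7"); knobs(im)
```

```text
at [ 520.6 -105.2   77.7] 140.7 shift cm [ 0.82 -0.38  2.27] turn 0.0 t 10.55 F [ 4.  -4.1 12.3] open 16.6 grip 119
pan pitch deg (+ = lip up) 1.9 z at x=60: 48.1 4925
red [278. 107.] 955 tool mean [78.3 -2.6 32.9] x [70. 86.] y [-11.   5.] ztop 30.5
red [317. 134.] 887 tool mean [64.5 18.6 33.3] x [56. 72.] y [11. 27.] ztop 30.9
red [283. 200.] 281 tool mean [29.5 -0.1 23.7] x [28. 31.] y [-8.  8.] ztop 20.7
black [321.  70.] 112 tool mean [97.  19.8 36. ] x [97. 97.] y [12. 28.] ztop 28.5
black [250.  96.] 263 tool mean [ 83.8 -17.1  32. ] x [76. 92.] y [-24. -13.] ztop 30.1
black [314.  96.] 942 tool mean [83.6 16.2 32.6] x [75. 92.] y [ 8. 24.] ztop 30.3
```

Request:
send_rows --rows '[[1.6,[0,0,0],0],[1.6,[0,0,0],0]]' --newtons 40

```text
t: 10.8
tool_pos: [0.5206, -0.1052, 0.0778]
tool_rot: [1.054, 2.953, -0.0]
contact_force: [4.2, -4.9, 12.4]
opening: 0.0162
grip_force: 118.7
```

Request:
send_rows --rows '[[1.7,[0,0,0],0],[1.7,[0,0,0],0]]' --newtons 40

```text
t: 11.05
tool_pos: [0.5205, -0.1052, 0.0777]
tool_rot: [1.054, 2.953, -0.0]
contact_force: [4.3, -4.5, 12.3]
opening: 0.0178
grip_force: 60.2
```

Request:
send_rows --rows '[[1.7,[-0.2,0,0.4],0],[1.7,[-0.2,0,0.4],0],[1.7,[0,0,0],0]]'

```text
t: 11.42
tool_pos: [0.5244, -0.1084, 0.0696]
tool_rot: [1.053, 2.951, -0.001]
contact_force: [6.8, -5.2, 8.9]
opening: 0.0172
grip_force: 59.0
```

Run:
```python
from h import *
im=pan("w8"); knobs(im)
```

```text
at [ 524.3 -108.4   69.6] 140.7 shift cm [ 1.31 -0.37  1.45] turn 0.0 t 11.47 F [ 6.7 -5.7  9.9] open 16.9 grip 59
pan pitch deg (+ = lip up) 6.7 z at x=60: 43.0 5587
red [278.  99.] 1060 tool mean [82.3 -2.4 25.6] x [74. 91.] y [-11.   6.] ztop 23.1
red [319. 127.] 967 tool mean [68.5 18.7 27.2] x [60. 76.] y [11. 27.] ztop 24.8
red [284. 194.] 176 tool mean [33.5  0.5 22. ] x [32. 35.] y [-8.  8.] ztop 20.2
black [326.  57.] 142 tool mean [101.9  21.3  28.6] x [102. 102.] y [14. 28.] ztop 22.1
black [316.  87.] 1094 tool mean [87.8 16.3 25.1] x [80. 96.] y [ 8. 25.] ztop 22.6
black [249.  86.] 302 tool mean [ 88.1 -17.1  24.6] x [80. 96.] y [-24. -13.] ztop 22.1
black [228.  83.] 65 tool mean [ 89.6 -27.1  23.6] x [86. 93.] y [-29. -25.] ztop 21.5
```

Request:
send_rows --rows '[[1.7,[-0.3,0,0.45],0],[1.7,[-0.3,0,0.45],0],[1.7,[-0.3,0,0.45],0],[1.7,[0,0,0],0]]'

```text
t: 11.98
tool_pos: [0.5298, -0.1131, 0.0545]
tool_rot: [1.055, 2.954, 0.0]
contact_force: [5.3, -4.8, 5.8]
opening: 0.0173
grip_force: 56.5
```

Run:
```python
from h import *
im=pan("w9"); knobs(im)
```

```text
at [ 529.9 -113.1   54.5] 140.7 shift cm [ 2.02 -0.35 -0.06] turn -0.0 t 12.03 F [ 5.1 -4.   5.8] open 17.2 grip 56
pan pitch deg (+ = lip up) 13.4 z at x=60: 35.3 5138
```

Request:
send_rows --rows '[[1,[0,0,0],0],[1,[0,0,0],0],[1,[0,0,-0.6],0],[1,[0,0,-1.2],0],[1,[0,0,-1.8],0],[1,[0,0,-2],0],[1,[0,0,-2],0],[1,[0,0,-2],0],[1,[0,0,-1.4],0],[1,[0,0,0],0]]' --newtons 120

```text
t: 13.28
tool_pos: [0.5289, -0.1125, 0.165]
tool_rot: [1.055, 2.956, -0.0]
contact_force: [-0.1, 0.3, -2.5]
opening: 0.0162
grip_force: 117.3
```

```bash
sed -i 's/(L\[...,2\]<44)&(L\[...,2\]>20)/(L[...,2]<zm)\&(L[...,2]>5)/; s/def knobs(im)/def knobs(im,zm=44)/' h.py
python3 - <<'E'
from h import *
im=pan("w10"); knobs(im,50)
t=ctrl.get_image("top"); np.savez("t10.npz",**t)
f=im["frame"][0:220,180:400][:,:,::-1]
cv2.imwrite("pics/w10.png",np.hstack([cv2.resize(f,(400,400)),cv2.resize(t["frame"][120:260,200:340][:,:,::-1],(400,400))]))
E
```

```text
at [ 528.1 -112.3  163.7] 140.7 shift cm [ 1.85 -0.31 10.86] turn 0.0 t 13.32 F [-0.   0.6 -2. ] open 16.7 grip 117
pan pitch deg (+ = lip up) 13.2 z at x=60: 34.4 5407
red [278.  86.] 1275 tool mean [86.7 -1.9 12.7] x [78. 95.] y [-10.   6.] ztop 10.0
red [320. 118.] 994 tool mean [72.5 18.5 16. ] x [64. 80.] y [11. 25.] ztop 13.4
red [283. 196.] 807 tool mean [34.2  0.1 11.3] x [30. 39.] y [-8.  8.] ztop 6.0
black [241.  68.] 440 tool mean [ 94.1 -18.6  10.3] x [ 85. 100.] y [-28. -13.] ztop 7.5
black [320.  77.] 1318 tool mean [90.6 17.3 11.6] x [83. 99.] y [ 9. 26.] ztop 9.1
```

View pics/w10.png

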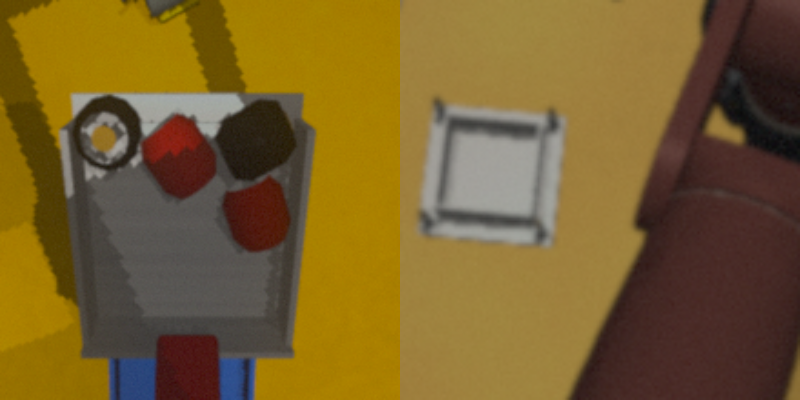

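The crop shows all four knobs on the back-tilted pan: (105,133), (178,155), (256,140) and (257,213). The kit box is clear. Carrying them over to it.

Request:
send_rows --rows '[[1,[0.47,1.43,0],0],[1,[0.93,2.85,0],0],[1,[0.93,2.85,0],0],[1,[0.93,2.85,0],0],[1,[0.93,2.85,0],0],[1,[0.93,2.85,0],0],[1,[0.93,2.85,0],0],[1,[0.93,2.85,0],0],[1,[0.46,1.42,0],0],[1,[0,0,0],-2]]'

```text
t: 14.62
tool_pos: [0.6144, 0.1122, 0.1624]
tool_rot: [-0.998, -2.978, 0.001]
contact_force: [0.1, -0.7, -1.1]
opening: 0.0167
grip_force: 117.4
```

Request:
send_rows --rows '[[1,[0,0,0],-5],[1,[0,0,0],-6],[1,[0,0,0],-6],[1,[0,0,0],-6],[1,[0,0,0],-5],[1,[0,0,0],-4],[1,[0,0,0],-1],[1,[0,0,0],0]]'

```text
t: 15.62
tool_pos: [0.6145, 0.1108, 0.1631]
tool_rot: [-0.119, -3.139, 0.0]
contact_force: [-0.7, 0.2, -1.1]
opening: 0.0167
grip_force: 117.4
```

```bash
cat >> h.py <<'E'
def box(im,lim=(35,46)):
    P=cloud(im)*1000; H=hsv(im); s,v=H[...,1],H[...,2]
    m=(P[...,2]>lim[0])&(P[...,2]<lim[1])&(abs(P[...,0]-551)<62)&(abs(P[...,1]-116)<62)&(s<110)
    Q=P[m]; print("rim",len(Q),rect(Q[:,:2]/1000),"z",np.median(Q[:,2]).round(1))
E
python3 - <<'E'
from h import *
t=dict(np.load("t10.npz")); box(t); box(dict(np.load("scene0.npz"))); box(dict(np.load("s2.npz")))
im=pan("w11"); knobs(im,50); box(im)
delta(615,111.7,64.5,175.7)
E
```

```text
rim 221 (array([549.3, 115.5]), array([105.2, 104.7]), 85.8) z 38.5
rim 311 (array([556.2, 115.7]), array([108.9, 106.7]), 85.9) z 39.8
rim 315 (array([554.3, 115.8]), array([107.7, 107.5]), 85.7) z 39.6
at [614.5 110.9 163.1] 175.7 shift cm [  8.61 -22.11  10.82] turn 35.0 t 15.68 F [-0.5 -0.1 -2.4] open 16.5 grip 117
pan pitch deg (+ = lip up) 12.2 z at x=60: 35.4 4441
red [319. 161.] 632 tool mean [51.7 18.5 22.5] x [46. 57.] y [12. 26.] ztop 18.0
red [258. 159.] 198 tool mean [ 52.3 -13.6  25.2] x [46. 57.] y [-17. -10.] ztop 20.7
black [244.  69.] 453 tool mean [ 94.8 -18.   11.8] x [ 86. 100.] y [-27. -12.] ztop 9.0
black [288. 166.] 898 tool mean [48.5  2.2 24.5] x [41. 55.] y [-6. 10.] ztop 21.8
rim 93 (array([551.9, 117.6]), array([108.7, 108.5]), 85.3) z 38.0
at [614.5 110.9 163.1] 175.7 shift cm [-0.04  0.08  9.86] turn -0.0 t 15.68 F [-0.5 -0.1 -2.4] open 16.5 grip 117
```

Request:
send_rows --rows '[[1,[-0.5,0,0],0],[1,[-1.1,0,0],0],[1,[-1.6,0,0],0],[1,[-1.9,0,0],0],[1,[-1.9,0,0],0],[1,[-1.4,0,0.5],0],[1,[-0.6,0,1.5],0],[1,[0,0,2],0],[1,[0,0,2],0],[1,[0,0,2],0]]'

```text
t: 16.92
tool_pos: [0.7034, 0.1048, 0.0808]
tool_rot: [-0.117, -3.138, 0.0]
contact_force: [-0.3, -0.3, -2.3]
opening: 0.0162
grip_force: 117.4
```

Request:
send_rows --rows '[[1,[0,0,1.3],0],[1,[0,0,0.5],0],[1,[0,0,0],0],[1.7,[0,0,0],0],[1.7,[0,0,0],0]]'

```text
t: 17.55
tool_pos: [0.7051, 0.1047, 0.0663]
tool_rot: [0.117, 3.138, 0.0]
contact_force: [-0.8, 0.2, -2.1]
opening: 0.0173
grip_force: 56.2
```

Run:
```python
from h import *
im=pan("w12"); knobs(im,50); box(im)
P=cloud(im)*1000
o,M,p,a=pose(); L=(P-p)@M
# wall distance & lip in tool frame
H=hsv(im); m=(H[...,1]<110)&(abs(L[...,1])<15)&(L[...,0]>85)&(L[...,0]<260)
for x0 in range(85,200,5):
    q=L[m&(L[...,0]>=x0)&(L[...,0]<x0+5)]
    if len(q): print(x0,len(q),"world z",(p[2]-q[:,2]).max().round(0),(p[2]-q[:,2]).min().round(0),end="; ")
```

```text
at [705.  104.7  66.1] 175.7 shift cm [ 17.7  -22.15   1.08] turn 35.0 t 17.6 F [ 0.2 -0.1 -1.9] open 17.5 grip 56
pan pitch deg (+ = lip up) 11.7 z at x=60: 34.9 4258
red [319. 155.] 465 tool mean [54.6 18.6 23.2] x [48. 59.] y [12. 27.] ztop 19.2
red [255. 160.] 307 tool mean [ 51.8 -15.3  24.4] x [46. 56.] y [-21. -10.] ztop 20.1
red [283. 197.] 840 tool mean [34.9 -0.3 12.2] x [30. 40.] y [-8.  7.] ztop 6.3
black [244.  73.] 456 tool mean [ 93.1 -17.9  12. ] x [85. 99.] y [-27. -12.] ztop 9.0
black [288. 166.] 883 tool mean [48.6  2.3 24.1] x [41. 55.] y [-6. 10.] ztop 21.5
rim 5583 (array([596.8, 114.2]), array([108.8,  36.5]), 85.7) z 39.6
85 631 world z 58.0 36.0; 90 699 world z 58.0 36.0; 95 695 world z 56.0 38.0; 100 625 world z 43.0 38.0; 105 293 world z 41.0 8.0; 110 887 world z 42.0 6.0; 120 429 world z 6.0 2.0; 125 517 world z 6.0 2.0; 130 529 world z 6.0 2.0; 135 143 world z 6.0 2.0;
```

Request:
send_rows --rows '[[1.7,[0,0,0.5],0],[1.7,[0.5,0,0],0],[1.7,[0.3,0,0],0],[1.7,[0.2,0,-0.2],0],[1.7,[0.2,0,-0.3],0],[1.7,[0,0,0],0]]'

```text
t: 18.35
tool_pos: [0.6953, 0.1053, 0.0674]
tool_rot: [0.117, 3.131, -0.0]
contact_force: [7.1, -0.8, -1.3]
opening: 0.0173
grip_force: 55.9
```

Run:
```python
from h import *
im=pan("w13"); knobs(im,52)
```

```text
at [695.3 105.3  67.3] 175.7 shift cm [ 16.73 -22.14   1.09] turn 35.0 t 18.4 F [ 5.5 -1.  -0.9] open 17.1 grip 56
pan pitch deg (+ = lip up) 8.9 z at x=60: 38.6 4825
red [318. 161.] 396 tool mean [50.8 18.5 26.8] x [44. 55.] y [12. 27.] ztop 23.1
red [257. 166.] 272 tool mean [ 47.9 -14.8  28.1] x [41. 52.] y [-21. -10.] ztop 23.7
red [283. 202.] 791 tool mean [31.8 -0.3 14. ] x [27. 37.] y [-8.  7.] ztop 7.2
black [246.  86.] 413 tool mean [ 88.2 -17.9  18.4] x [79. 95.] y [-27. -12.] ztop 15.7
black [288. 172.] 834 tool mean [44.7  2.3 27.4] x [37. 51.] y [-6. 11.] ztop 24.7
```

Request:
send_rows --rows '[[1.7,[0.3,0,-0.3],0],[1.7,[0.3,0,-0.3],0],[1.7,[0.1,0,-0.2],0],[1.7,[0,0,0],0]]'

```text
t: 18.9
tool_pos: [0.6891, 0.1057, 0.0761]
tool_rot: [0.117, 3.129, 0.0]
contact_force: [7.7, -1.3, 0.5]
opening: 0.0175
grip_force: 55.6
```

Run:
```python
from h import *
im=pan("w14"); knobs(im,52)
```

```text
at [689.1 105.7  76.1] 175.7 shift cm [ 16.12 -22.14   1.94] turn 35.0 t 18.95 F [ 7.3 -0.5  0.1] open 16.9 grip 56
pan pitch deg (+ = lip up) 5.2 z at x=60: 43.5 7092
red [317. 171.] 343 tool mean [44.9 18.5 30.8] x [38. 49.] y [12. 27.] ztop 27.4
red [258. 176.] 204 tool mean [ 42.  -14.2  31.3] x [36. 46.] y [-19. -11.] ztop 27.8
red [286. 201.] 197 tool mean [30.   1.3 20.7] x [28. 32.] y [-5.  8.] ztop 17.3
black [248.  99.] 390 tool mean [ 82.6 -18.2  25.8] x [74. 89.] y [-27. -12.] ztop 23.4
black [288. 181.] 783 tool mean [38.8  2.2 31.1] x [31. 45.] y [-6. 10.] ztop 28.4
```

Request:
send_rows --rows '[[1,[0,0,0],0],[1,[-0.3,0,0],0],[1,[0,0,-1],0],[1,[0,0,-1.5],0],[1,[0,0,-1],0],[1,[0.6,0,0],0],[1,[1.2,0,0],0],[1,[1.5,0,0],0],[1,[1.6,0,0],0],[1,[1.4,0,0],0]]'

```text
t: 20.2
tool_pos: [0.6237, 0.1107, 0.1072]
tool_rot: [-0.117, -3.137, 0.0]
contact_force: [-0.4, -0.6, -1.4]
opening: 0.0165
grip_force: 117.3
```

Request:
send_rows --rows '[[1,[1.0,0,0],0],[1,[0.6,0,0],0],[1,[0.15,0,0],0],[1,[0,0,0],0]]'

```text
t: 20.7
tool_pos: [0.6085, 0.1118, 0.1083]
tool_rot: [0.117, 3.139, 0.0]
contact_force: [0.3, -0.3, -1.4]
opening: 0.0164
grip_force: 117.3
```

Run:
```python
from h import *
im=pan("w15"); knobs(im,52); box(im)
P=cloud(im)*1000; o,M,p,a=pose(); L=(P-p)@M; H=hsv(im)
m=(H[...,1]<110)&(abs(L[...,1])<15)&(L[...,0]>80)&(L[...,0]<180)
for x0 in range(80,160,4):
    q=L[m&(L[...,0]>=x0)&(L[...,0]<x0+4)]
    if len(q): print(x0,len(q),"z",(p[2]-q[:,2]).max().round(0),(p[2]-q[:,2]).min().round(0),end="; ")
```

```text
at [608.6 111.8 108.3] 175.7 shift cm [  8.03 -22.14   5.33] turn 35.0 t 20.75 F [-0.7  0.2 -2. ] open 16.9 grip 117
pan pitch deg (+ = lip up) 5.4 z at x=60: 43.5 7100
red [316. 170.] 312 tool mean [45.3 18.2 31.1] x [40. 49.] y [12. 27.] ztop 27.4
red [255. 173.] 245 tool mean [ 43.5 -16.1  31.9] x [39. 46.] y [-22. -11.] ztop 27.5
red [282. 201.] 248 tool mean [30.2 -1.  20.8] x [27. 32.] y [-7.  7.] ztop 15.0
black [247.  99.] 403 tool mean [ 82.4 -18.4  26. ] x [74. 89.] y [-27. -12.] ztop 23.3
black [288. 181.] 833 tool mean [39.2  2.2 31.2] x [31. 46.] y [-6. 10.] ztop 28.5
rim 1943 (array([552.1, 117.5]), array([108.1, 108.8]), 85.7) z 39.5
80 398 z 86.0 65.0; 84 447 z 85.0 65.0; 88 443 z 82.0 66.0; 92 331 z 70.0 66.0; 96 144 z 42.0 38.0; 100 78 z 6.0 3.0; 104 252 z 6.0 1.0; 108 253 z 6.0 2.0; 112 252 z 5.0 2.0; 116 1 z 1.0 1.0;
```

Request:
send_rows --rows '[[1,[-0.2,0,1.3],0],[1,[0,0,1.4],0],[1.7,[0,0,0],0],[1.7,[0,0,0],0],[1.7,[0.3,0,0],0],[1.7,[0.4,0,0],0],[1.7,[0.4,0,-0.2],0]]'

```text
t: 21.62
tool_pos: [0.599, 0.1126, 0.0836]
tool_rot: [0.117, 3.139, 0.0]
contact_force: [-0.5, 0.7, -2.3]
opening: 0.0173
grip_force: 55.7
```

Request:
send_rows --rows '[[1.7,[0.5,0,-0.3],0],[1.7,[0.5,0,-0.3],0],[1.7,[0.5,0,-0.3],0],[1.7,[0,0,0],0]]'

```text
t: 22.12
tool_pos: [0.5842, 0.1137, 0.0926]
tool_rot: [0.117, 3.139, 0.0]
contact_force: [-1.1, 0.4, -0.9]
opening: 0.0174
grip_force: 55.7
```

Run:
```python
from h import *
im=pan("w16"); knobs(im,60)
```

```text
at [584.3 113.7  92.5] 175.7 shift cm [  5.6  -22.15   3.74] turn 35.0 t 22.18 F [ 0.3  0.1 -1.8] open 16.7 grip 56
pan pitch deg (+ = lip up) 5.2 z at x=60: 43.1 6910
red [317. 171.] 341 tool mean [45.1 18.5 30.6] x [38. 49.] y [12. 27.] ztop 27.0
red [253. 175.] 318 tool mean [ 42.6 -16.9  30.9] x [35. 46.] y [-25. -11.] ztop 27.2
red [283. 204.] 525 tool mean [29.1 -0.5 18.7] x [26. 32.] y [-9.  7.] ztop 14.0
black [247.  99.] 379 tool mean [ 82.6 -18.4  25.5] x [74. 90.] y [-27. -12.] ztop 23.1
black [288. 181.] 840 tool mean [39.2  2.3 30.9] x [31. 46.] y [-6. 10.] ztop 28.2
```

Request:
send_rows --rows '[[1.7,[-0.6,0,0],0],[1.7,[-1.2,0,0],0],[1.7,[-0.9,0,0],0],[1.7,[0,0,0.8],0],[1.7,[0,0,0.65],0],[1.7,[0,0,0],0],[1.7,[0,0,0],0]]'

```text
t: 23.05
tool_pos: [0.6109, 0.1117, 0.0775]
tool_rot: [-0.117, -3.139, 0.0]
contact_force: [-0.1, -0.5, -2.3]
opening: 0.0169
grip_force: 55.6
```

Request:
send_rows --rows '[[1.7,[0.4,0,0],0],[1.7,[0.4,0,0],0],[1.7,[0,0,0],0]]'

```text
t: 23.42
tool_pos: [0.6058, 0.1121, 0.0797]
tool_rot: [0.117, 3.131, 0.0]
contact_force: [6.0, -0.6, -1.5]
opening: 0.0171
grip_force: 55.5
```

Run:
```python
from h import *
im=pan("w17"); knobs(im,60)
```

```text
at [605.8 112.1  79.7] 175.7 shift cm [  7.77 -22.15   2.4 ] turn 35.0 t 23.48 F [ 5.6 -0.4 -2.5] open 17.4 grip 55
pan pitch deg (+ = lip up) 4.6 z at x=60: 43.9 7065
red [316. 172.] 331 tool mean [44.  18.3 31.1] x [37. 48.] y [12. 27.] ztop 27.6
red [253. 176.] 320 tool mean [ 41.8 -17.1  31.5] x [36. 45.] y [-25. -11.] ztop 27.9
red [283. 204.] 460 tool mean [28.9 -0.5 20.1] x [26. 31.] y [-8.  7.] ztop 15.5
black [248. 101.] 393 tool mean [ 81.6 -18.2  26.5] x [73. 89.] y [-27. -12.] ztop 24.1
black [288. 182.] 813 tool mean [38.5  2.2 31.5] x [31. 45.] y [-6. 10.] ztop 28.8
```

Request:
send_rows --rows '[[1.7,[0.4,0,0],0],[1.7,[0.4,0,-0.1],0],[1.7,[0.5,0,-0.3],0],[1.7,[0.5,0,-0.3],0],[1.7,[0,0,0],0]]'

```text
t: 24.1
tool_pos: [0.5907, 0.1134, 0.0896]
tool_rot: [0.117, 3.124, 0.001]
contact_force: [9.4, -1.2, 2.7]
opening: 0.0174
grip_force: 54.1
```

Run:
```python
from h import *
im=pan("w18"); knobs(im,60)
```

```text
at [590.7 113.4  89.5] 175.7 shift cm [  6.29 -22.18   3.33] turn 35.0 t 24.15 F [ 8.5 -1.3  2.7] open 17.0 grip 54
pan pitch deg (+ = lip up) -4.7 z at x=60: 53.8 5409
red [315. 190.] 216 tool mean [32.2 18.3 36.8] x [27. 35.] y [12. 27.] ztop 33.5
red [255. 193.] 182 tool mean [ 30.3 -17.1  36.8] x [27. 33.] y [-24. -11.] ztop 33.3
black [250. 126.] 341 tool mean [ 68.4 -18.8  39. ] x [61. 76.] y [-27. -12.] ztop 36.5
black [288. 194.] 358 tool mean [29.4  2.3 37.4] x [27. 32.] y [-6. 10.] ztop 34.2
```

Request:
send_rows --rows '[[1.7,[0.6,0,-0.4],0],[1.7,[0.6,0,-0.4],0],[1.7,[0.6,0,-0.35],0],[1.7,[0.6,0,-0.3],0],[1.7,[0.6,0,-0.3],0],[1.7,[0,0,0],0]]'

```text
t: 24.9
tool_pos: [0.5578, 0.1158, 0.1047]
tool_rot: [0.117, 3.132, 0.001]
contact_force: [5.7, 0.4, 1.0]
opening: 0.017
grip_force: 52.4
```

```bash
cat > k.py <<'E'
import sys
from h import *
im=ctrl.get_image("wrist"); np.savez(sys.argv[1]+".npz",**im); o,M,p,a=pose()
P=cloud(im)*1000; L=(P-p)@M; H=hsv(im); h,s,v=H[...,0],H[...,1],H[...,2]
m=(s<100)&(abs(L[...,1])<27)&(L[...,0]>-30)&(L[...,0]<95)&(L[...,2]>25)&(P[...,2]>8); Q=L[m]
best=None; rng=np.random.default_rng(0)
for _ in range(300):
    q=Q[rng.choice(len(Q),3)]; n=np.cross(q[1]-q[0],q[2]-q[0]); l=np.linalg.norm(n)
    if l<50: continue
    n/=l
    if abs(n[1])>.1: continue
    k=(abs((Q-q[0])@n)<1).sum()
    if best is None or k>best[0]: best=(k,n,q[0])
k,n,q=best; n=n*np.sign(n[2]); I=Q[abs((Q-q)@n)<1.2]
print("pose",p.round(1),"pan fwd pitch",np.degrees(np.arctan2(n[0],n[2])).round(1)*-1,"inliers",k,len(Q),"x",np.percentile(I[:,0],[1,99]).round(),"z tool",np.percentile(I[:,2],[1,99]).round())
red=((h<10)|(h>170))&(s>110); blk=(v<50)&~((h>95)&(h<135)&(s>130))&~red
near=(abs(P[...,0]-552)<48)&(abs(P[...,1]-117)<48)
for nm,m in(("red",red),("black",blk)):
    m=cv2.morphologyEx((near&m&(P[...,2]<100)).astype(np.uint8),cv2.MORPH_OPEN,np.ones((3,3)))
    for c,st,ce in comps(m,80):
        print(nm,ce.round(),st[4],"world",np.nanmedian(P[c],0).round(),"tool",np.nanmedian(L[c],0).round())
E
python3 k.py w19
```

```text
pose [557.8 115.8 104.5] pan fwd pitch 24.3 inliers 4712 7454 x [-12.  44.] z tool [50. 76.]
red [309. 237.] 127 world [559. 130.  65.] tool [ 0. 14. 39.]
red [262. 238.] 106 world [557. 103.  65.] tool [  0. -13.  39.]
red [283. 256.] 647 world [558. 115.  88.] tool [-0. -0. 16.]
black [287. 172.] 623 world [519. 121.  48.] tool [39.  2. 57.]
black [256. 178.] 197 world [522. 102.  49.] tool [ 35. -16.  55.]
```

Request:
send_rows --rows '[[1.7,[0.6,0,-0.2],0],[1.7,[0.6,0,-0.2],0],[1.7,[0.6,0,-0.15],0],[1.7,[0.6,0,-0.1],0],[1.7,[0.6,0,-0.1],0],[1.7,[0.6,0,0],0],[1.7,[0.5,0,0],0],[1.7,[0,0,0],0]]'

```text
t: 25.95
tool_pos: [0.5173, 0.1189, 0.1128]
tool_rot: [0.117, 3.132, 0.001]
contact_force: [5.2, -0.4, 6.0]
opening: 0.0173
grip_force: 50.0
```

```bash
python3 k.py w20
```

```text
pose [517.3 118.9 112.8] pan fwd pitch 46.8 inliers 1967 4116 x [-30.   9.] z tool [53. 95.]
red [311. 231.] 263 world [522. 137.  51.] tool [-3. 19. 61.]
red [265. 249.] 84 world [529. 106.  64.] tool [-12. -12.  49.]
red [282. 286.] 105 world [538. 116.  94.] tool [-21.  -1.  19.]
black [287. 225.] 541 world [517. 121.  50.] tool [ 1.  2. 63.]
black [259. 229.] 202 world [518. 102.  52.] tool [ -2. -17.  61.]
```

Request:
send_rows --rows '[[1,[0,0,0],0],[1,[-0.3,0,0],0],[1,[-0.5,0,0],0],[1,[-0.6,0,0],0],[1,[-0.6,0,0],0],[1,[-0.6,0,0],0],[1,[0,0,0],0]]'

```text
t: 26.88
tool_pos: [0.5406, 0.1169, 0.1094]
tool_rot: [-0.117, -3.139, 0.0]
contact_force: [0.6, -0.1, -1.3]
opening: 0.0159
grip_force: 116.9
```

```bash
python3 k.py w21
```

```text
pose [540.3 116.9 109.5] pan fwd pitch 46.8 inliers 3370 5079 x [-29.   2.] z tool [52. 86.]
red [271. 195.] 464 world [521. 110.  34.] tool [19. -9. 75.]
red [308. 193.] 326 world [525. 137.  19.] tool [16. 19. 90.]
red [282. 285.] 146 world [560. 115.  92.] tool [-19.  -1.  17.]
black [255. 192.] 147 world [522.  97.  20.] tool [ 17. -22.  90.]
black [290. 191.] 195 world [523. 123.  20.] tool [18.  5. 90.]
```

Request:
send_rows --rows '[[1,[-0.3,0,0],0],[1,[0,0,-0.6],0],[1,[0,0,-1.2],0],[1,[0,0,-1.5],0],[1,[0,0,-2],0],[1,[0,0,-2.5],0],[1,[0,0,-2.5],0],[1,[0,0,0],0]]'

```text
t: 27.92
tool_pos: [0.5453, 0.1169, 0.2169]
tool_rot: [0.117, 3.132, 0.001]
contact_force: [-0.4, 0.3, -1.3]
opening: 0.0159
grip_force: 116.9
```

```bash
python3 k.py w22
python3 - <<'E'
from h import *
im=dict(np.load("w22.npz")); t=ctrl.get_image("scene"); box(im)
cv2.imwrite("pics/w22.png",np.hstack([cv2.resize(im["frame"][:,:,::-1],(400,300)),cv2.resize(t["frame"][205:295,285:405][:,:,::-1],(400,300))]))
E
```

```text
pose [544.2 116.7 214.6] pan fwd pitch 47.0 inliers 3296 4383 x [-29.   1.] z tool [51. 84.]
red [301. 161.] 185 world [524. 138.  19.] tool [ 22.  19. 195.]
red [264. 185.] 183 world [547.  95.  19.] tool [ -4. -21. 195.]
black [266. 161.] 160 world [521. 101.  19.] tool [ 22. -18. 195.]
black [285. 160.] 173 world [522. 120.  20.] tool [ 23.   2. 195.]
rim 833 (array([550.3, 117.4]), array([108.6, 105.4]), 85.9) z 39.5
```

View pics/w22.png

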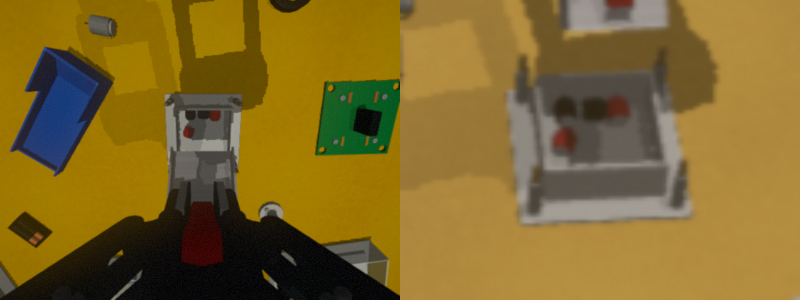

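The picture shows all four knobs on the box floor: in the right crop at (565,108), (597,107), (618,105) and (565,140). Next I set the scoop down on the free table between the box and tray.

Request:
send_rows --rows '[[1,[-0.6,-2.7,0],0],[1,[-0.6,-2.7,0],0],[1,[-0.6,-2.8,0],0],[1,[-0.5,-2.75,0],0],[1,[0,0,3],0],[1,[0,0,3.5],0],[1,[0,0,2.5],0],[1,[0,0,1],0],[1.72,[0,0,0],0],[1.72,[0,0,0],0]]'

```text
t: 29.28
tool_pos: [0.559, 0.0057, 0.1139]
tool_rot: [0.117, 3.137, -0.0]
contact_force: [0.3, -0.0, -1.2]
opening: 0.0173
grip_force: 40.0
```

```bash
python3 k.py w23; python3 -c "
from h import *
delta(638,0,52,175.7)"
```

```text
pose [559.2   5.7 114.2] pan fwd pitch 46.1 inliers 3390 3834 x [-29.   3.] z tool [52. 86.]
red [452. 155.] 428 world [525. 135.  19.] tool [ 44. 127.  95.]
red [394. 188.] 412 world [546.  93.  19.] tool [20. 86. 95.]
black [402. 154.] 377 world [520.  97.  19.] tool [46. 88. 95.]
black [431. 154.] 321 world [522. 120.  19.] tool [ 46. 111.  95.]
at [559.2   5.7 114.2] 175.7 shift cm [-7.89  0.02  6.24] turn 0.0 t 29.32 F [-0.5 -0.2 -1.1] open 17.4 grip 40
```

Request:
send_rows --rows '[[1.72,[0,0,1.0],0],[1.72,[0,0,0.6],0],[1.72,[-0.3,0,0.2],0],[1.72,[-0.6,0,0.2],0],[1.72,[-0.6,0,0.15],0],[1.72,[0,0,0],0]]'

```text
t: 30.08
tool_pos: [0.5737, 0.0046, 0.0913]
tool_rot: [0.117, 3.139, -0.0]
contact_force: [-0.5, -0.0, -1.3]
opening: 0.0173
grip_force: 40.1
```

```bash
python3 k.py w24 | head -1
```

```text
pose [573.5   4.6  91.3] pan fwd pitch 46.7 inliers 3069 3478 x [-30.  -0.] z tool [52. 83.]
```

Request:
send_rows --rows '[[1.72,[0,0,0.3],0],[1.72,[0,0,0],0]]'

```text
t: 30.38
tool_pos: [0.5727, 0.0047, 0.0878]
tool_rot: [-0.117, -3.139, -0.0]
contact_force: [-0.1, 0.2, -1.3]
opening: 0.0172
grip_force: 40.1
```

Request:
send_rows --rows '[[1.72,[-0.2,0,0.3],0],[1.72,[0,0,0],0]]'

```text
t: 30.62
tool_pos: [0.5759, 0.0045, 0.0867]
tool_rot: [0.117, 3.138, -0.0]
contact_force: [-2.2, -0.1, 4.7]
opening: 0.0173
grip_force: 40.4
```

Request:
send_rows --rows '[[1.72,[-0.3,0,0.2],0],[1.72,[0,0,0],0]]'

```text
t: 30.88
tool_pos: [0.58, 0.0042, 0.086]
tool_rot: [0.117, 3.136, -0.0]
contact_force: [-1.2, 0.9, 7.8]
opening: 0.0172
grip_force: 40.5
```

Request:
send_rows --rows '[[1.72,[-0.5,0,0.3],0],[1.72,[-0.5,0,0.3],0],[1.72,[-0.5,0,0.3],0],[1.72,[0,0,0],0]]'

```text
t: 31.38
tool_pos: [0.5986, 0.0027, 0.0802]
tool_rot: [0.117, 3.127, -0.001]
contact_force: [2.9, 0.6, 13.4]
opening: 0.0174
grip_force: 37.8
```

```bash
sed -i 's/(P\[...,2\]>8)/(P[...,2]>1)/' k.py; python3 k.py w25 | head -1
```

```text
pose [598.5   2.7  80.2] pan fwd pitch 31.6 inliers 5295 6109 x [-21.  28.] z tool [48. 78.]
```

Request:
send_rows --rows '[[1.72,[-0.5,0,0.3],0],[1.72,[-0.5,0,0.35],0],[1.72,[-0.5,0,0.4],0],[1.72,[-0.5,0,0.4],0],[1.72,[0,0,0],0]]'

```text
t: 32.05
tool_pos: [0.6204, 0.001, 0.0666]
tool_rot: [0.117, 3.122, -0.001]
contact_force: [5.4, 0.2, 14.2]
opening: 0.0171
grip_force: 28.5
```

```bash
python3 k.py w26 | head -1
```

```text
pose [620.3   1.1  66.6] pan fwd pitch 17.2 inliers 6868 8125 x [-11.  50.] z tool [45. 64.]
```

Request:
send_rows --rows '[[1.72,[-0.4,0,0.4],0],[1.72,[-0.4,0,0.45],0],[1.72,[-0.4,0,0.45],0],[1.72,[0,0,0],0]]'

```text
t: 32.6
tool_pos: [0.625, 0.0008, 0.0464]
tool_rot: [-0.117, -3.139, 0.0]
contact_force: [1.8, -0.1, 0.9]
opening: 0.0176
grip_force: 17.2
```

```bash
python3 k.py w27 | head -1
```

```text
pose [624.7   0.8  46.2] pan fwd pitch 1.0 inliers 7966 9702 x [ 2. 66.] z tool [42. 45.]
```

Request:
send_rows --rows '[[2.2,[0,0,0],0],[3.5,[0,0,0],0],[6,[0,0,0],0],[8,[0,0,0],0],[8,[0,0,-2],0],[8,[0,0,-4],0],[8,[0,0,-4.2],0],[8,[0,0,-4.2],0],[8,[0,0,-4],0],[8,[0,0,0],0]]'

```text
t: 33.9
tool_pos: [0.6276, 0.0005, 0.2379]
tool_rot: [0.116, 3.128, -0.001]
contact_force: [0.1, -0.0, 0.1]
opening: 0.0798
grip_force: 0.0
```

Run:
```python
from h import *
im=ctrl.get_image("wrist"); P=cloud(im)*1000; H=hsv(im); s,v=H[...,1],H[...,2]
m=(s<100)&(abs(P[...,0]-580)<60)&(abs(P[...,1]-4)<45)&(P[...,2]<6); Q=P[m]; Q=Q[~np.isnan(Q[:,0])]
m2=(abs(P[...,0]-590)<80)&(abs(P[...,1]-4)<45)
A=np.c_[Q[:,:2],np.ones(len(Q))]; k=np.linalg.lstsq(A,Q[:,2],rcond=None)[0]; print("floor slope deg",np.degrees(np.arctan(k[:2])).round(2),np.median(Q[:,2]).round(1),len(Q),rect(Q[:,:2]/1000),"max z",np.nanmax(P[m2][:,2]).round(1))
delta(610,360,230,177)
```

```text
floor slope deg [ 0.39 -0.02] 1.8 2816 (array([593.5,   3.4]), array([63.9, 72.9]), 85.7) max z 334.9
at [626.3   0.7 234.7] 175.7 shift cm [ 4.3  35.71  0.43] turn -1.3 t 33.95 F [ 0.2 -0.1 -1.2] open 79.9 grip 0
```

Scoop is flat (floor 1.8 mm above the table, 0.4° slope). On to the board.

Request:
send_rows --rows '[[8,[0.5,3.6,0],-1.3],[8,[0.53,4.6,0],0],[8,[0.53,4.6,0],0],[8,[0.53,4.6,0],0],[8,[0.53,4.6,0],0],[8,[0.53,4.6,0],0],[8,[0.53,4.6,0],0],[8,[0.5,4.5,0],0],[8,[0,0,0],0],[8,[0,0,0],0]]'

```text
t: 35.2
tool_pos: [0.602, 0.359, 0.2294]
tool_rot: [-0.081, -3.139, 0.002]
contact_force: [-0.8, -0.4, 0.1]
opening: 0.0801
grip_force: 0.0
```

```bash
cat > b.py <<'E'
import sys
from h import *
im=ctrl.get_image("wrist"); np.savez(sys.argv[1]+".npz",**im); o,M,p,a=pose(); P=cloud(im)*1000; L=(P-p)@M; H=hsv(im); h,s,v=H[...,0],H[...,1],H[...,2]
m=(h>45)&(h<90)&(s>80)&(abs(P[...,0]-550)<80)&(abs(P[...,1]-365)<80)
c=max(comps(m,300),key=lambda c:c[1][4]); Q=P[c[0]]; Q=Q[(Q[:,2]<12)]; print("board",len(Q),rect(Q[:,:2]/1000),np.median(Q[:,2]).round(1))
hull=cv2.convexHull(np.argwhere(c[0])[:,::-1].astype(np.int32)); r=cv2.minAreaRect(hull)
full=np.zeros(m.shape,np.uint8); cv2.fillConvexPoly(full,hull,1)
cor=cv2.approxPolyDP(hull,8,True)[:,0]; C=np.array([cast(im,*q,.005)*1000 for q in cor]); print("corners",cor.tolist(),C[:,:2].round(1).tolist(),C[:,:2].mean(0).round(1))
# holes: non-green blobs near corners inside the hull
er=cv2.erode(full,np.ones((3,3))); hm=(er>0)&~(m>0)&(h>15)&(h<40)&(s>100)
for c2,st,ce in comps(hm,6):
    q=cast(im,*ce,.005)*1000; print("hole",ce.round(1),st[4],q[:2].round(1))
bm=(v<60)&(abs(P[...,0]-550)<35)&(abs(P[...,1]-365)<35)&(P[...,2]>36)&(P[...,2]<48)
Q=P[bm]; print("bar top",len(Q),rect(Q[:,:2]/1000) if len(Q)>5 else "",Q[:,2].mean() if len(Q) else "")
delta(550,365,11,177)
E
python3 b.py w30
```

```text
board 8594 (array([550.7, 365.7]), array([116.7, 116.8]), 87.4) 4.9
corners [[340, 78], [335, 182], [239, 183], [234, 80]] [[495.4, 425.7], [610.2, 420.1], [605.5, 305.6], [491.4, 310.9]] [550.6 365.6]
hole [241.4  86.7] 109 [498.6 318.3]
hole [332.6  86.1] 103 [503.1 417.7]
hole [269.  101.3] 44 [515.2 347.3]
hole [304.9 101.1] 44 [517.1 387.1]
hole [287.3 136.9] 272 [554.6 365.7]
hole [240.6 135.7] 11 [550.6 312.6]
hole [242.2 148.2] 37 [564.7 313.2]
hole [270.  163.9] 67 [584.5 344.1]
hole [304.1 163.9] 68 [586.6 384. ]
hole [245.2 176.5] 80 [598.  313.7]
hole [328.9 176. ] 74 [602.5 412.9]
bar top 495 (array([550.7, 365.8]), array([13.6, 35.4]), 87.1) 41.6149247594706
at [602.4 358.5 229.8] 177.0 shift cm [ 5.24  0.4  21.88] turn -0.0 t 35.25 F [-0.1 -0.2 -0.8] open 80.0 grip 0
```

Request:
send_rows --rows '[[6,[2.6,0.22,0],-0.2],[5,[2.61,0.22,0],0],[5,[0,0,4.5],0],[5,[0,0,5],0],[5,[0,0,5],0],[5,[0,0,4],0],[5,[0,0,2],0],[5,[0,0,1.2],0],[5,[0,0,0],0],[5,[0,0,0],0]]' --newtons 90

```text
t: 36.5
tool_pos: [0.5521, 0.3672, 0.0157]
tool_rot: [0.076, 3.138, 0.002]
contact_force: [0.3, -0.3, 0.9]
opening: 0.0498
grip_force: 0.0
```

```bash
python3 -c "
from h import *
delta(550.6,365.6,10.5,177.2)"
```

```text
at [552.1 367.2  15.7] 177.2 shift cm [ 0.15 -0.17  0.52] turn 0.0 t 36.5 F [ 0.3 -0.3  0.9] open 49.8 grip 0
```

Request:
send_rows --rows '[[4,[0.15,-0.17,0.4],0],[1,[0,0,0],0],[1,[0,0,0],0],[1,[0,0,0],0],[1,[0,0,0],0],[1,[0,0,-1],0],[1,[0,0,-3],0],[1,[0,0,-4],0],[1,[0,0,-3],0],[1,[0,0,0],0]]'

```text
t: 37.75
tool_pos: [0.5511, 0.3659, 0.1234]
tool_rot: [0.076, 3.135, 0.005]
contact_force: [-0.0, -0.8, -0.9]
opening: 0.0123
grip_force: 87.8
```

```bash
cat > b2.py <<'E'
import sys
from h import *
im=ctrl.get_image("wrist"); np.savez(sys.argv[1]+".npz",**im); o,M,p,a=pose(); P=cloud(im)*1000; L=(P-p)@M; H=hsv(im); h,s,v=H[...,0],H[...,1],H[...,2]
m=(h>45)&(h<90)&(s>80)&(abs(L[...,0])<80)&(abs(L[...,1])<80)&(L[...,2]>-5)&(L[...,2]<30)
Q=L[m]; k=np.linalg.lstsq(np.c_[Q[:,:2],np.ones(len(Q))],Q[:,2],rcond=None)[0]
print("board top in tool z=",k[2].round(1),"slopes deg",np.degrees(np.arctan(k[:2])).round(2),"rect",rect(Q[:,:2]/1000),len(Q),"x",np.percentile(Q[:,0],[.5,99.5]).round(1),"y",np.percentile(Q[:,1],[.5,99.5]).round(1))
delta(552+0,117.3,120,175.7)
E
python3 b2.py w31
```

```text
board top in tool z= 2.5 slopes deg [ 0.19 -0.06] rect (array([-3.1,  0.2]), array([118.3, 117.8]), 0.0) 26527 x [-59.4  55.7] y [-57.8  58.2]
at [549.7 365.2 120.7] 177.2 shift cm [ -1.43 -24.74   0.05] turn 1.5 t 37.8 F [ 0.   0.5 -1.8] open 12.9 grip 88
```

Request:
send_rows --rows '[[1,[-0.2,-2.5,0],0.5],[1,[-0.2,-4,0],0.5],[1,[-0.2,-3.5,0],0.5],[1,[0,-1.5,0],0],[1,[0,0,0],0],[1,[0,0,0],0]]'

```text
t: 38.55
tool_pos: [0.5481, 0.2503, 0.1193]
tool_rot: [-0.116, -3.139, -0.0]
contact_force: [-0.6, -0.8, -0.9]
opening: 0.0126
grip_force: 88.0
```

```bash
python3 b2.py w32
cat > b3.py <<'E'
import sys
from h import *
im=dict(np.load(sys.argv[1]+".npz")); o,M,p,a=pose(); P=cloud(im)*1000; L=(P-p)@M; H=hsv(im); h,s,v=H[...,0],H[...,1],H[...,2]
m=(P[...,2]>44)&(P[...,2]<60)&(abs(P[...,0]-552)<62)&(abs(P[...,1]-117)<62)&~((h>45)&(h<90)&(s>80))&((L[...,1]<-62))
for c,st,ce in comps(m,5):
    Q=P[c]; t=Q[Q[:,2]>Q[:,2].max()-6]; print("post",ce.round(),st[4],"mean",Q.mean(0).round(1),"tip",t.mean(0).round(1))
g=(h>45)&(h<90)&(s>80)&(L[...,2]>-5)&(L[...,2]<30)
hull=cv2.convexHull(np.argwhere(g)[:,::-1].astype(np.int32)); full=np.zeros(g.shape,np.uint8); cv2.fillConvexPoly(full,hull,1)
for c,st,ce in comps((cv2.erode(full,np.ones((3,3)))>0)&~g&(h>15)&(h<40)&(s>90),30):
    q=(np.array(cast(im,*ce,(p[2]-2.5)/1000))*1000-p)@M; 
    if abs(abs(q[0])-50)<8 and abs(abs(q[1])-50)<8: print("hole",ce.round(1),st[4],"tool",q.round(1))
E
python3 b3.py w32
```

```text
board top in tool z= 5.4 slopes deg [-0.01  0.03] rect (array([-2. , -1.1]), array([118.7, 118.1]), 0.0) 28278 x [-58.2  57.1] y [-59.1  57.1]
at [548.1 250.6 119.5] 175.8 shift cm [ -1.37 -13.26  -0.05] turn 0.1 t 38.6 F [-0.3  0.  -1.8] open 13.0 grip 88
post [ 19. 173.] 140 mean [498.5  73.5  50.5] tip [498.7  73.2  53.2]
post [ 51. 299.] 113 mean [597.5  65.6  50.4] tip [597.7  65.4  53.4]
hole [386.  172.4] 417 tool [49.5 47.5  2.5]
```

```bash
cat > b4.py <<'E'
import sys
from h import *
im=dict(np.load(sys.argv[1]+".npz")); o,M,p,a=pose(); zt=float(sys.argv[2]) if len(sys.argv)>2 else 5.4
H=hsv(im); h,s,v=H[...,0],H[...,1],H[...,2]; hh,ww=h.shape
vv,uu=np.mgrid[:hh,:ww]; T=np.array(im["cam_to_world"]); r=np.stack([(uu-im["cx"])/im["fx"],(vv-im["cy"])/im["fy"],np.ones(h.shape)],-1)@T[:3,:3].T
X=T[:3,3]*1000+r*(((p[2]-zt)-T[2,3]*1000)/r[...,2])[...,None]; L=(X-p)@M
g=(h>45)&(h<90)&(s>80)
for sx in(-50,50):
    for sy in(-50,50):
        w=(abs(L[...,0]-sx)<8.5)&(abs(L[...,1]-sy)<8.5)
        m=w&~g; cs=comps(m,20)
        if cs:
            c=max(cs,key=lambda c:c[1][4]); q=L[c[0]]; print(sx,sy,"px",c[2].round(),"n",c[1][4],"of",w.sum(),"centre",q.mean(0)[:2].round(1),"ext",np.ptp(q,axis=0)[:2].round(1),"hsv",np.median(H[c[0]],0))
for e,ax in (("x",0),("y",1)):
    q=L[g&(abs(L[...,1-ax])<45)&(abs(L[...,ax])<70)][:,ax]; print(e,np.percentile(q,[.1,99.9]).round(1))
E
python3 b4.py w32
```

```text
-50 -50 px [196. 343.] n 713 of 743 centre [-49.7 -50.2] ext [16.7 17. ] hsv [30. 85. 25.]
-50 50 px [371. 343.] n 684 of 743 centre [-49.8  50. ] ext [16.7 17. ] hsv [50.  59.5 20. ]
50 -50 px [182. 170.] n 487 of 1253 centre [ 49.9 -48.8] ext [12.  14.3] hsv [32. 52. 77.]
50 50 px [387. 173.] n 498 of 1252 centre [48.9 49.1] ext [11.1 12.9] hsv [ 23. 255. 190.]
x [-69.1  57.2]
y [-59.4  57.5]
```

Request:
send_rows --rows '[[1,[-0.28,-2.22,0],0.1],[1,[-0.3,-4,0],0],[1,[-0.3,-4,0],0],[1,[-0.3,-2,0],0],[1,[-0.1,-1,0],0],[1,[0,0,0],0],[1,[0,0,2.5],0],[1,[0,0,2.2],0],[1,[0,0,0],0],[1,[0,0,0],0]]'

```text
t: 39.85
tool_pos: [0.5516, 0.1177, 0.0736]
tool_rot: [0.118, 3.138, 0.0]
contact_force: [0.2, 0.4, 0.1]
opening: 0.0129
grip_force: 88.1
```

```bash
python3 - <<'E'
from h import *
delta(551,117.8,72,175.7)
im=ctrl.get_image("wrist"); np.savez("w33.npz",**im)
P=cloud(im)*1000; o,M,p,a=pose(); L=(P-p)@M
H=hsv(im); g=(H[...,0]>45)&(H[...,0]<90)&(H[...,1]>80)
T=np.array(im["cam_to_world"]); cam=(T[:3,3]*1000-p)@M; print("cam tool",cam.round(1))
for sx in(-50,50):
    for sy in(-50,50):
        # points seen through hole, above 42 mm and below board underside
        w=(abs(L[...,0]-sx)<14)&(abs(L[...,1]-sy)<14)&(L[...,2]>11)&(P[...,2]>30)
        Q=L[w]; print(sx,sy,len(Q), Q.mean(0).round(1) if len(Q) else "", (p[2]-Q[:,2].min()).round(1) if len(Q) else "")
E
python3 b4.py w33
```

```text
at [551.6 117.7  73.6] 175.7 shift cm [0.06 0.01 0.16] turn -0.0 t 39.85 F [0.2 0.4 0.1] open 12.9 grip 88
cam tool [  77.9   -0.4 -142.1]
-50 -50 0  
-50 50 0  
50 -50 29 [ 51.7 -49.9  31.3] 56.6
50 50 52 [50.2 50.4 24.6] 63.0
-50 -50 px [196. 344.] n 666 of 743 centre [-49.9 -50.2] ext [16.7 17. ] hsv [68. 44. 24.]
-50 50 px [371. 344.] n 686 of 744 centre [-49.8  50. ] ext [16.7 17. ] hsv [45. 58. 20.]
50 -50 px [181. 171.] n 646 of 1254 centre [ 49.8 -48.6] ext [16.3 16.6] hsv [ 25.5 255.  120.5]
50 50 px [387. 173.] n 445 of 1254 centre [49.3 49. ] ext [11.1 11.4] hsv [ 23. 255. 118.]
x [-67.9  58.1]
y [-59.2  57.7]
```

Request:
send_rows --rows '[[1,[0.1,0,0],0],[1,[0,0,0.3],0],[1,[0,0,0.3],0],[1,[0,0,0.2],0],[1,[0,0,0],0]]'

```text
t: 40.52
tool_pos: [0.5497, 0.117, 0.0643]
tool_rot: [-0.12, -3.139, 0.0]
contact_force: [-0.3, 1.4, -0.4]
opening: 0.013
grip_force: 88.1
```

Request:
send_rows --rows '[[1,[0,0,0.3],0],[1,[0,0,0.2],0],[1,[0,0,0],0]]'

```text
t: 40.9
tool_pos: [0.5498, 0.1171, 0.0594]
tool_rot: [-0.12, -3.139, 0.0]
contact_force: [-0.1, 0.3, -1.3]
opening: 0.0126
grip_force: 88.1
```

Request:
send_rows --rows '[[1,[0,0,0.3],0],[1,[0,0,0.3],0],[1,[0,0,0.1],0],[1,[0,0,0],0]]'

```text
t: 41.4
tool_pos: [0.5499, 0.1171, 0.0525]
tool_rot: [-0.12, -3.139, 0.0]
contact_force: [-0.3, 0.4, -0.1]
opening: 0.0129
grip_force: 88.1
```

Request:
send_rows --rows '[[1,[0,0,0.15],0],[1,[0,0,0],0]]'

```text
t: 41.65
tool_pos: [0.5499, 0.1171, 0.0511]
tool_rot: [-0.12, -3.139, 0.0]
contact_force: [0.1, 0.5, -0.9]
opening: 0.0129
grip_force: 88.1
```

```bash
python3 b2.py w34
```

```text
board top in tool z= 5.3 slopes deg [0.04 0.06] rect (array([-1.6, -0.7]), array([118.2, 118.3]), 90.0) 28501 x [-57.7  57.3] y [-58.8  57.4]
at [549.9 117.1  51.2] 175.6 shift cm [-0.2   0.04 -6.88] turn -0.1 t 41.7 F [-0.4 -0.4 -1.3] open 12.6 grip 88
```

Request:
send_rows --rows '[[1,[0,0,0.1],0],[1,[0,0,0.05],0],[1,[0,0,0],0]]'

```text
t: 42.08
tool_pos: [0.5501, 0.1171, 0.0501]
tool_rot: [0.12, 3.139, -0.0]
contact_force: [-2.4, -0.4, 1.7]
opening: 0.0125
grip_force: 88.6
```

Request:
send_rows --rows '[[1.6,[0,0,0],0],[2.2,[0,0,0],0],[4,[0,0,0],0],[5,[0,0,0],0],[5,[0,0,-1],0],[5,[0,0,-3],0],[5,[0,0,-4],0],[5,[0,0,-4],0],[5,[0,0,-4],0],[5,[0,0,0],0]]'

```text
t: 43.32
tool_pos: [0.5526, 0.1173, 0.2155]
tool_rot: [0.119, 3.13, 0.002]
contact_force: [0.6, -0.3, 0.6]
opening: 0.0499
grip_force: 0.0
```

Run:
```python
from h import *
delta(0,0,0,175)
for n in("wrist","top","scene"):
    im=ctrl.get_image(n); P=cloud(im)*1000; H=hsv(im); h,s=H[...,0],H[...,1]
    g=(h>45)&(h<90)&(s>80)&(abs(P[...,0]-552)<75)&(abs(P[...,1]-117)<75)
    Q=P[g]; k=np.linalg.lstsq(np.c_[Q[:,:2],np.ones(len(Q))],Q[:,2],rcond=None)[0]
    print(n,len(Q),"slopes deg",np.degrees(np.arctan(k[:2])).round(2),"z",np.median(Q[:,2]).round(1),rect(Q[:,:2]/1000))
    if n=="wrist":
        m=(abs(P[...,0]-552)<62)&(abs(P[...,1]-117)<62)&(P[...,2]>49)&(P[...,2]<62)&((abs(P[...,0]-552)>35)&(abs(P[...,1]-117)>35))
        for c,st,ce in comps(m,8): print("post tip above board",P[c].mean(0).round(1),st[4])
    m=(s<100)&(abs(P[...,0]-590)<55)&(abs(P[...,1]-4)<40)&(P[...,2]<30); Q=P[m]; print("scoop pan",len(Q),np.nanmedian(Q,0).round(1))
```

```text
at [552.6 117.3 215.5] 175.6 shift cm [ 54.41 -15.94  21.01] turn 0.6 t 43.33 F [ 0.6 -0.3  0.6] open 49.9 grip 0
wrist 13694 slopes deg [-8.41 42.4 ] z 45.1 (array([551.6, 117.2]), array([128.3, 117.3]), 85.7)
post tip above board [498.5  72.2  53.4] 29
post tip above board [506.  170.5  53.3] 26
post tip above board [597.5  64.4  52.8] 26
post tip above board [605.  163.3  53.1] 25
scoop pan 3406 [ 5.917e+02 -3.000e-01  2.300e+00]
top 512 slopes deg [-8.98 36.13] z 44.1 (array([549.6, 101.6]), array([ 87.2, 117.5]), 86.4)
scoop pan 729 [589.5   2.3   1.3]
scene 1190 slopes deg [-4.09  4.35] z 46.2 (array([555.8, 117.2]), array([121.2, 115.6]), 84.2)
scoop pan 501 [585.1   1.9   4. ]
```

Run:
```python
from h import *
im=ctrl.get_image("wrist"); P=cloud(im)*1000; H=hsv(im); h,s=H[...,0],H[...,1]
g=(h>45)&(h<90)&(s>80)&(abs(P[...,0]-552)<75)&(abs(P[...,1]-117)<75)&(abs(P[...,2]-45)<12)
Q=P[g]; k=np.linalg.lstsq(np.c_[Q[:,:2],np.ones(len(Q))],Q[:,2],rcond=None)[0]; sl=np.degrees(np.arctan(k[:2])); print(sl.round(2),Q[:,2].mean().round(1))
if abs(sl).max()<0.6: print(ctrl.finish_job())
```

```text
[-0.02 -0.03] 44.9
the job is handed in; nothing more can be done
None
```

The job is handed in at about 43 s: all four knobs are in the kit box, the scoop stands flat on the table, and the green board lies flat on the rim (top at 44.9 mm) with all four posts through its holes.

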